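Indicate two faces of a square rail

ROBOT

A 7-joint arm with a two-finger parallel gripper is mounted at the origin on a cart in front of the work surface, level with it; the furniture and walls round the work are solid. World frame = base frame: x ahead of the robot, y to its left, z up, the work surface at z = 0. Lengths are in mm, angles in rad, forces in N, time in s.
With the tool pointing down it reaches from about 425 to 925 mm from the base axis. Payload 6.8 kg.
Tool frame: the origin (TCP) lies at the very end of the fingers, on their centre line; the grasp point (between the pads) lies 19 mm behind it; z points along the fingers, y is the direction in which the jaws open and shut (so a half turn about z gives the same grasp; the last joint's range is limited). The gripper opens to 85 mm and grips with 20 to 120 N. Pads are 22 mm wide; open, the fingers measure 114 mm over their backs; the gripper's body (76 mm by 85 mm) begins 54 mm behind the grasp point. The pads swing forward as they close: fully open they stand 13 mm farther back than shut.
Start: joints at [1.191, 0.477, 0.022, 1.555, -0.011, 1.109, -0.083], TCP at [181.223, -650.235, 231.308] pointing down, gripper open.
Joint ranges: [-2.96, 2.96], [-0.34, 2.1], [-1.41, 1.46], [0.24, 2.44], [-1.37, 4.51], [0.17, 1.92], [-2.96, 2.96]. Speed limits (rad/s): [2.39, 2.39, 3.14, 3.14, 3.14, 3.14, 3.14].

INTERFACE

Orientations are given as a rotation vector (axis times angle).
In Python, from station import ctrl gives the robot as it stands. The module is installed in compiled form; this text tells all that it offers.
- The arm moves only by the tool move_arm, never from a script. Its argument "steps" is text: rows parted by semicolons, each of 7 numbers parted by spaces: the shift along the tool's x, y, z in mm, then the turn, a rotation vector about the tool's x, y, z in units of 5 degrees (1.0 is 5 degrees), then the finger opening in mm, from 0 to 85.4. A call has 1 to 5 rows; each row shifts and turns the pose as measured when the row begins, along the tool's axes as they then stand; what a row does not reach is not made up. A row lasts 1/10 s, in which the tool goes at most 50 mm and 8.59 degrees, less where a joint would pass 70% of its speed; a pose out of reach is approached as far as the arm can. A call is refused whole if a number of a shift passes 50 or a number of a turn 1, either way. A call with a gripper value outside its range is refused whole. The fingers move at their own pace and stop on an object; "squeeze" is the grip in N (left out, the last holds). Time passes only in rows, so rows that do not move let the fingers close. It gives the time, the measured TCP pose, the force and the opening at its end, in the units of the state.
- ctrl.get_state(): the state, without advancing time (a new reading comes with each control period).
- ctrl.snapshot(name): name is "scene" or "top" or "wrist"; returns the picture (400x640x3 uint8, red, green, blue); there is no depth.
- ctrl.calibration(name): a dict with "vertical_fov" (degrees; the focal length in pixels is half the picture's height over the tangent of half this angle, whatever the lens; pixels are square), "cx", "cy" (the principal point, pixels), "rvec" (rotation vector, rad) and "tvec" (3), from world to camera coordinates, as OpenCV has them. Camera axes: x right, y down, z forward; pixel columns grow to the right and rows downward; lengths in mm; the calibration is good to about 2 mm. The wrist camera is an equidistant fisheye: a pixel r from the principal point sees the ray r / f radians off the axis. A picture is of the moment at which its call begins: read the wrist's pose just before it. calibration takes no time and is no camera call; for the wrist camera it gives the pose at the moment of the call.
- ctrl.sign_off(): hands the job in, once; it reports no verdict.
Trained networks look in the newest picture that a camera, given by its name, has taken for a name from the list of things; names that differ only in an ending like _2 or _b are one class to them, and where a whole thing is asked for, a point or a joint stands for the part that bears it (a point fixed in the world has none). Each returns a list of dicts, best first, with "confidence" (0 to 1); they miss things now and then, are a little off and sometimes report something else, mostly with a low value. They report only what shows in the picture. A call takes as long as a camera call.
- ctrl.masks_of(thing, camera): "mask" (400x640 bool, what is visible of it) and "rect" ([centre column, centre row, width, height] in pixels, round what is visible of it).
- ctrl.mark_of(thing, camera): "xy" ([column, row] in pixels: a listed point, or the origin of a listed thing).
The state is a dict: "clock": time; "joints": joint angles; "dq": joint speeds; "tau": joint torques, N m; "position": TCP position; "orientation": TCP orientation; "wrist_force": force on the tool from outside, world axes, zero at the start; "ft_torque": the same for the moment, N m; "finger_gap": finger opening in mm.
Only numpy, scipy, OpenCV 4.12 (cv2) and the standard library are available. Lean on these libraries where they do the work, as an engineer would, in place of code of your own. Each camera call takes 0.05 s, during which the arm holds its last target.

TASK

Check the square rail under the dial indicator: take it out of the V rest and, with it lying flat on the indicator's base and its side against the fence, run the face that looked up to the left under the sprung roller from its front end right back to near the shoulder. Then give the rail a quarter turn about its length and run the face that looked up to the right under the roller in the same way. Finally lay the rail back in the V rest as it was; do not knock the stand with the hand, push the indicator's spindle to its stop or disturb the other things on the bench.

Things in the scene. Friction and masses are not known exactly. Their poses are not given: they have to be found in the camera images.
- rail: Loose aluminium workpiece 170 mm long, 0.4 kg: a ground bar 40 x 40 mm, 110 mm long, then a shoulder and a narrower tang 30 x 30 mm, 60 mm long, to hold it by. Origin on the axis at the shoulder; x along the axis to the front (ground part 0 to +110 mm, tang -60 to 0); +y and +z are the normals of the faces that at the start look up-left (first pass) and up-right (second).
- rail_front (a point): Centre of the rail's front end face, 110 mm ahead of its origin. The last 8 mm of the ground part taper by 3.5 mm a side as a lead-in; the shoulder's edges have a 4 x 2.5 mm chamfer. The rail's centre of mass is about 35 mm ahead of its origin.
- rail_tang (a point): On the rail's axis, 32 mm behind its origin: the middle of the place to grip.
- rest: Fixed V rest: 90 mm of steel angle (legs 36 x 5 mm, 90-degree V opening upward, no end stop) on posts over a foot plate 90 x 84 x 10 mm. Origin at the centre of the foot's underside on the bench; x along the V away from the robot, z up. At the start the rail lies in it level, front away from the robot, faces at 45 degrees, its origin at x = -55 mm, so the tang stands free.
- rest_axis (a point): In the middle of the V, on the axis of a rail that lies in it: 90 mm above the rest's origin.
- gauge: Fixed dial indicator stand. Base plate 145 mm (x 0 to 145) by 155 mm (y -40 to 115), its flat top 34 mm above the bench. Origin on the bench under the plate's front edge, in line with the track; x along the track away from the robot, y left, z up. A rail flat on the plate, side against the fence, has its axis at y = 0, z = 54 mm. The plate's front edge is bevelled (10 x 4 mm). Open at right and both ends.
- track (a point): Point on top of the base plate right under the roller: x = 75, y = 0, z = 34 mm in the gauge's frame. Plate, fence and roller are smooth (friction about 0.25).
- fence (a point): Middle of the top edge of the fence, a bent steel angle left of the track, x = 45 to 140 mm in the gauge's frame; its upright face at y = +20 mm faces -y and is 26 mm high.
- dial (a point): Centre of the dial (58 mm across, 24 mm deep in x, facing the robot), over the track 160 mm above the bench. Its 9 mm stem reaches down to 106 mm above the bench. An arm behind it goes left to the column.
- column (a point): Top of the stand's column, 20 mm thick, 224 mm above the bench, at x = 112, y = 90 mm in the gauge's frame.
- spindle (a joint): Spindle of the indicator: a vertical slide, m, 0 when free, grows as the roller is lifted, stop at 0.010. Its spring presses with 1.4 N when free and 0.12 N more for each mm. A rail flat on the plate lifts it by 3.5 mm.
- roller (a point): Lowest point of the roller (14 mm across, 9 mm wide, axle along the gauge's y) at the foot of the spindle. Free, it stands 36.5 mm above the plate, so the rail's tapered front slips under and lifts it.
- oil_bottle: Bystander: small dropper bottle of oil standing upright, 38 mm across, 104 mm high; origin at the centre of its underside.
- screw_jar: Bystander: jar of screws with grey cap, on the cardboard sheets (25 mm high) near the robot, 49 mm across, 58 mm high; origin at the centre of its underside.
- trial_block: Bystander: aluminium block with three brass weights, 32 x 56 x 27 mm; origin at the centre of its underside.
- marker: Bystander: marker pen lying, 15 mm thick, 124 mm long (along its y); origin at its middle on the bench.
- gauge_rotor: Bystander: brass disc on a steel arbor, lying, 28 mm across, 76 mm long (along its y); origin at its middle on the bench.
- caliper: Bystander: caliper lying flat, 170 mm long (along its y), 64 mm wide, 12 mm high; origin at the centre of its underside.
- putty_box: Bystander: flat box of putty, 48 x 98 x 17 mm; origin at the centre of its underside.

How it is judged (in metres and radians):
On the way, in this order (a step that is already met when the one before it is completed fails the run):
1. the rail lies flat on the base, side against the fence, left-hand face up, and the roller rides on that face near the front end (angle between rail's own y axis and vertical below 0.06 rad and angle between the x axis of rail and the x axis of gauge, either way round below 0.05 rad and y of rail in the frame of gauge between -0.003 and 0.0025 m and z of rail in the frame of gauge between 0.052 and 0.0562 m and value of joint spindle above 0.0022 m and x of roller in the frame of rail between 0.085 and 0.108 m), for 0.1 s.
2. still so seated, the roller has run back along that face to near the shoulder (angle between rail's own y axis and vertical below 0.06 rad and angle between the x axis of rail and the x axis of gauge, either way round below 0.05 rad and y of rail in the frame of gauge between -0.003 and 0.0025 m and z of rail in the frame of gauge between 0.052 and 0.0562 m and value of joint spindle above 0.0022 m and x of roller in the frame of rail between 0 and 0.03 m), for 0.1 s.
3. turned a quarter turn, the rail lies flat against the fence with its right-hand face up, and the roller rides on that face near the front end (angle between rail's own z axis and vertical below 0.06 rad and angle between the x axis of rail and the x axis of gauge, either way round below 0.05 rad and y of rail in the frame of gauge between -0.003 and 0.0025 m and z of rail in the frame of gauge between 0.052 and 0.0562 m and value of joint spindle above 0.0022 m and x of roller in the frame of rail between 0.085 and 0.108 m), for 0.1 s.
4. still so seated, the roller has run back along that face to near the shoulder (angle between rail's own z axis and vertical below 0.06 rad and angle between the x axis of rail and the x axis of gauge, either way round below 0.05 rad and y of rail in the frame of gauge between -0.003 and 0.0025 m and z of rail in the frame of gauge between 0.052 and 0.0562 m and value of joint spindle above 0.0022 m and x of roller in the frame of rail between 0 and 0.03 m), for 0.1 s.
At the end, for the whole second after the job is handed in: The rail lies at rest in the V rest as it started, front end away from the robot and both checked faces looking up (left and right): axis within 3 mm of the V's and within 3.4 degrees of its line, within 30 mm of its old place along the V; the spindle is free again (angle between the x axis of rail and the x axis of rest, either way round below 0.06 rad and x of rail in the frame of rest between -0.085 and -0.025 m and y of rail in the frame of rest between -0.003 and 0.003 m and z of rail in the frame of rest between 0.087 and 0.093 m and angle between rail's own y axis and vertical below 0.87 rad and angle between rail's own z axis and vertical below 0.87 rad and x of rail_front in the frame of rest above 0.02 m and linear speed of rail below 0.01 m/s and value of joint spindle below 0.001 m); the robot touches nothing.
It fails at once if a bystander on the bench is moved more than 20 mm (distance of any of oil_bottle, screw_jar, trial_block, marker, gauge_rotor, caliper, putty_box from where it was at the start of the episode above 0.02 m).
It fails at once if the spindle is pushed to its stop (value of joint spindle above 0.009 m).
It fails at once if the robot knocks the indicator stand (over 8 N) (contact force between any of the arm, the fingers and gauge above 8 N).
It also fails if it takes over 72 s, if anything falls off the work surface, if the arm or the gripper's body presses on something with over 40 N, if the wrist force passes 120 N, or if a joint passes its speed limit or range.

## Working session

There is one attempt and no reset: what is moved stays moved. The work goes in short steps, Python scripts to look and compute and a tool call to move; the robot and the scene stay as the last step left them, time stands still between calls to the robot, and variables do not carry over. Pictures are saved under pics/ and viewed, and the job is handed in when it is done.

Besides the shell and the picture viewer there is one more tool, called after ">>>" by a JSON object that holds its "api" and its "payload", one argument or row to a line. move_arm: Moves the arm, as the interface text tells. Its arguments: {"type":"object","properties":{"steps":{"type":"string"},"squeeze":{"type":"number"}},"required":["steps"]}

```bash
mkdir -p pics; python3 - <<'E'
from station import ctrl
import cv2
for n in ["scene","top","wrist"]:
    im=ctrl.snapshot(n); cv2.imwrite(f"pics/{n}0.png",im[:,:,::-1]); print(n,ctrl.calibration(n))
s=ctrl.get_state()
for k,v in s.items(): print(k,v)
E
```

```text
scene {'vertical_fov': 56.75901340118735, 'cx': 320.97257517453954, 'cy': 196.91700597303807, 'rvec': array([ 0.91706826, -2.33771368,  1.26913814]), 'tvec': array([407.45189813, 340.76349423, 798.15888916])}
top {'vertical_fov': 52.969810282749776, 'cx': 322.506508322621, 'cy': 193.30294643105816, 'rvec': array([ 2.19572277, -2.00585304,  0.22104653]), 'tvec': array([ -45.26546682,  578.08112671, 1281.56836478])}
wrist {'vertical_fov': 65.70646984690485, 'cx': 321.8080644269535, 'cy': 200.0210904315521, 'rvec': array([-2.30783071,  1.75173558,  0.26157363]), 'tvec': array([-674.04150563,  -38.54030531,  379.97564575])}
clock 0.15
joints [ 1.19090756  0.47764277  0.02236249  1.55620089 -0.01148318  1.10931323
 -0.08309699]
dq [-0.00037785 -0.00459117  0.00121596 -0.00356207 -0.00021543 -0.00050905
  0.00179545]
tau [ 3.09796167e-03 -5.96926081e+01  1.61011297e+00 -2.81488359e+01
  1.26209451e-02  6.43231833e-03 -2.01702271e-06]
position [ 181.06571253 -649.79129657  230.53745785]
orientation [-3.11123821e+00 -4.25444765e-01  4.96670281e-04]
wrist_force [ 0.40632736 -0.33545701 -0.86388367]
ft_torque [ 0.00018291 -0.00154426 -0.03814301]
finger_gap 85.35789185607958
```

View pics/scene0.png

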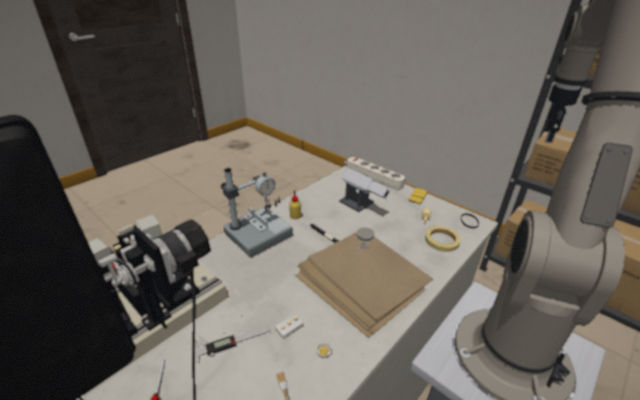

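View pics/top0.png

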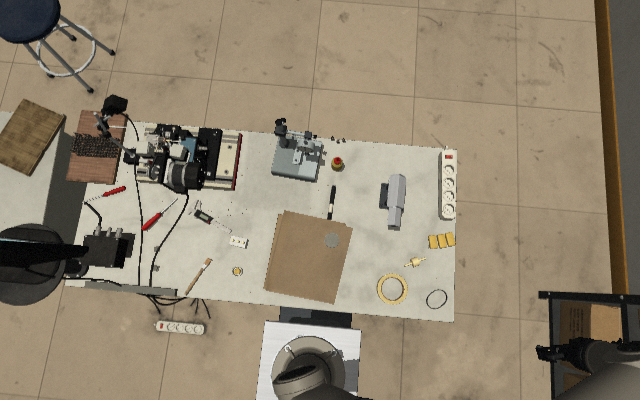

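View pics/wrist0.png

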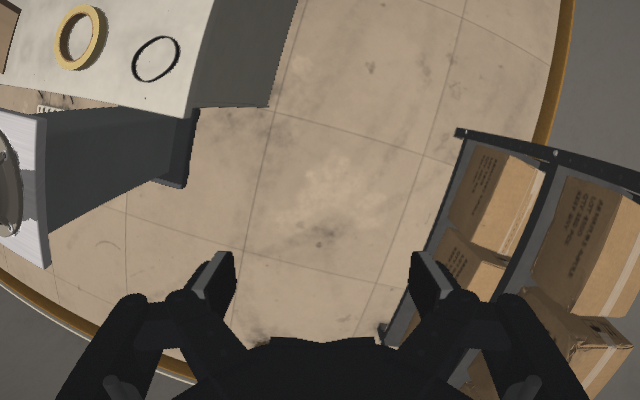

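```bash
cat > h.py <<'E'
import numpy as np, cv2
from scipy.spatial.transform import Rotation as R
from station import ctrl
def cam(n):
    c=ctrl.calibration(n); f=200/np.tan(np.radians(c["vertical_fov"])/2)
    return dict(R=R.from_rotvec(c["rvec"]).as_matrix(),t=np.array(c["tvec"]),f=f,cx=c["cx"],cy=c["cy"],fish=(n=="wrist"))
def ray(C,uv):
    d=(np.array(uv,float)-[C["cx"],C["cy"]])/C["f"]
    if C["fish"]:
        r=np.hypot(*d); v=np.array([*(d/r*np.sin(r) if r>0 else d),np.cos(r)])
    else: v=np.array([d[0],d[1],1]); v/=np.linalg.norm(v)
    return -C["R"].T@C["t"], C["R"].T@v
def atz(C,uv,z):
    o,d=ray(C,uv); return o+d*(z-o[2])/d[2]
def proj(C,P):
    P=np.atleast_2d(P); q=P@C["R"].T+C["t"]
    if C["fish"]:
        rr=np.hypot(q[:,0],q[:,1]); th=np.arctan2(rr,q[:,2]); s=C["f"]*th/np.maximum(rr,1e-9)
        return np.c_[q[:,0]*s+C["cx"],q[:,1]*s+C["cy"]]
    return C["f"]*q[:,:2]/q[:,2:]+[C["cx"],C["cy"]]
def tri(obs):
    A=0;b=0
    for C,uv in obs:
        o,d=ray(C,uv); M=np.eye(3)-np.outer(d,d); A=A+M; b=b+M@o
    P=np.linalg.solve(A,b); return P
E
python3 - <<'E'
from h import *
Z=dict(rail=90,rail_front=90,rail_tang=90,rest=0,rest_axis=90,gauge=0,track=34,fence=60,dial=160,column=224,roller=70.5,oil_bottle=0,screw_jar=25,trial_block=0,marker=7,gauge_rotor=14,caliper=0,putty_box=0)
np.set_printoptions(precision=1,suppress=True)
T=cam("top");S=cam("scene")
for k,z in Z.items():
    a=ctrl.mark_of(k,"top"); b=ctrl.mark_of(k,"scene")
    o=[k]
    if a: o+=["top",a[0]["confidence"],a[0]["xy"],atz(T,a[0]["xy"],z)[:2]]
    if b: o+=["sc",b[0]["confidence"],b[0]["xy"],atz(S,b[0]["xy"],z)[:2]]
    if a and b: o+=["tri",tri([(T,a[0]["xy"]),(S,b[0]["xy"])])]
    print(*o)
print(ctrl.get_state()["clock"])
E
```

```text
rail top 0.63 [438.9, 241.8] [ 449.3 -378.4] sc 0.71 [372.5, 189.4] [ 530.4 -219.2] tri [ 520.6 -349.9   31. ]
rail_front top 0.97 [397.1, 176.4] [ 653.4 -234.4] sc 0.93 [342.5, 175.5] [ 655.4 -220.7] tri [ 659.6 -233.5   81.8]
rail_tang top 0.96 [392.6, 213.7] [ 526.9 -226.1] sc 0.84 [380.8, 188.8] [ 513.3 -240.7] tri [ 517.4 -229.4   95.7]
rest top 0.78 [387.7, 196.8] [ 601.9 -220.5] sc 0.65 [357.0, 200.1] [ 606.1 -247.4] tri [ 592.8 -219.8   20.9]
rest_axis top 0.58 [397.1, 190.9] [ 604.1 -236.9] sc 0.7 [356.0, 180.0] [ 604.2 -229. ] tri [ 607.2 -236.7   84.9]
gauge top 0.91 [303.4, 178.0] [642.9  80.6] sc 0.83 [281.9, 240.0] [637.2  77.8] tri [640.5  78.8  -0.3]
track top 0.83 [307.2, 154.2] [721.   73.6] sc 0.73 [269.3, 223.5] [690.3  78.3] tri [717.8  68.4  17.4]
fence top 0.85 [302.5, 148.8] [730.6  89.8] sc 0.9 [258.6, 216.3] [712.9  98.4] tri [732.   88.5  46.2]
dial top 0.92 [303.4, 143.8] [714.   80.6] sc 0.84 [264.9, 186.3] [700.6  76.1] tri [709.3  76.6 158.6]
column top 0.63 [277.5, 121.9] [754.8 161.4] sc 0.85 [228.4, 171.9] [744.1 160.3] tri [752.7 159.  221.5]
roller sc 0.5 [323.3, 238.8] [496.2  52.5]
oil_bottle top 0.6 [337.0, 166.0] [697.7 -34.3] sc 0.8 [293.0, 218.1] [691.6 -20.9] tri [702.9 -33.5 -13.1]
screw_jar top 0.75 [332.1, 241.6] [425.7 -39.3] sc 0.73 [363.0, 249.6] [420.  -30.4] tri [426.4 -39.6  15.3]
trial_block top 0.51 [235.5, 241.2] [399.8 289.4] sc 0.56 [287.0, 325.5] [405.5 275.8] tri [397.2 284.9  16.7]
marker top 0.46 [330.9, 203.1] [560.1 -24.1] sc 0.61 [325.6, 232.0] [562.4 -33.7] tri [557.  -24.9  15.6]
gauge_rotor top 0.51 [417.2, 261.4] [ 386.6 -329.1] sc 0.52 [426.1, 220.5] [ 364.3 -290.1] tri [ 386.8 -338.8  -23.7]
caliper top 0.58 [209.5, 216.8] [475.3 390.7] sc 0.68 [231.6, 335.9] [475.5 378.9] tri [471.  384.8  11.4]
putty_box top 0.55 [442.0, 245.9] [ 447.4 -414.7] sc 0.6 [417.3, 197.1] [ 463.1 -411.1] tri [ 454.2 -410.5    2.8]
1.95
```

```bash
cat >> h.py <<'E'
def pose():
    s=ctrl.get_state(); return np.array(s["position"]),R.from_rotvec(s["orientation"]).as_matrix(),s
def plan(p,Rt,n=None):
    """rel. move in tool frame to goal p, Rt; per-row split"""
    P,Q,s=pose()
    d=Q.T@(np.array(p)-P); w=R.from_matrix(Q.T@Rt).as_rotvec()/np.radians(5)
    k=max(np.linalg.norm(d)/48,np.linalg.norm(w)/1.6,np.abs(w).max()/0.99)
    print("clock %.2f"%s["clock"],"P",P.round(1),"total shift",d.round(1),"turn",w.round(2),"rows>=%.1f"%k)
    return d,w
def rows(p,Rt,n):
    """n rows, each in tool frame as it then stands, straight line + constant turn"""
    P,Q,s=pose(); p=np.array(p); w=R.from_matrix(Q.T@Rt).as_rotvec()
    out=[]
    for i in range(n):
        Qi=Q@R.from_rotvec(w*i/n).as_matrix()
        d=Qi.T@((p-P)/n); u=w/n/np.radians(5)
        out.append(" ".join("%.1f"%x for x in d)+" "+" ".join("%.2f"%x for x in u))
    for i in range(0,n,5): print("; ".join(out[i:i+5]))
def down(yaw,tilt=0,roll=0):
    """tool x along yaw; tilt>0: hand leans back to robot (about tool y); roll: about rail axis, deg.
    roll>0: hand leans to the left (+y)"""
    base=R.from_euler("z",yaw,degrees=True)*R.from_euler("x",-roll,degrees=True)*R.from_euler("y",-tilt,degrees=True)*R.from_euler("x",180,degrees=True)
    return base.as_matrix()
E
python3 - <<'E'
from h import *
np.set_printoptions(precision=2,suppress=True)
P,Q,s=pose(); C=cam("wrist"); c=-C["R"].T@C["t"]
print("cam in tool",Q.T@(c-P)); print("cam axes in tool\n",Q.T@C["R"].T)
print(down(0),'\n', down(0,20)[:,2],down(0,0,45)[:,2])
plan([490,-235,300],down(-2)); rows([490,-235,300],down(-2),13)
E
```

```text
cam in tool [  73.27    0.03 -142.96]
cam axes in tool
 [[ 0.   -0.96 -0.29]
 [ 1.    0.   -0.  ]
 [ 0.   -0.29  0.96]]
[[ 1.  0.  0.]
 [ 0. -1. -0.]
 [ 0.  0. -1.]] 
 [ 0.34 -0.   -0.94] [ 0.   -0.71 -0.71]
clock 1.95 P [ 181.2 -650.2  231.3] total shift [ 408.9 -317.1  -68.7] turn [-0.   -0.    3.51] rows>=10.9
31.5 -24.4 -5.3 -0.00 -0.00 0.27; 30.9 -25.1 -5.3 -0.00 -0.00 0.27; 30.3 -25.8 -5.3 -0.00 -0.00 0.27; 29.7 -26.6 -5.3 -0.00 -0.00 0.27; 29.0 -27.2 -5.3 -0.00 -0.00 0.27
28.4 -27.9 -5.3 -0.00 -0.00 0.27; 27.7 -28.6 -5.3 -0.00 -0.00 0.27; 27.0 -29.2 -5.3 -0.00 -0.00 0.27; 26.3 -29.9 -5.3 -0.00 -0.00 0.27; 25.6 -30.5 -5.3 -0.00 -0.00 0.27
24.9 -31.1 -5.3 -0.00 -0.00 0.27; 24.1 -31.6 -5.3 -0.00 -0.00 0.27; 23.4 -32.2 -5.3 -0.00 -0.00 0.27
```

>>> {"api": "move_arm", "payload": {
  "steps": "32 -24 -5 0 0 0.3 85; 31 -25 -5 0 0 0.3 85; 30 -26 -5 0 0 0.3 85; 30 -27 -5 0 0 0.3 85; 29 -27 -5 0 0 0.3 85",
  "squeeze": 100
}}

```text
clock: 2.45
position: [299.4, -491.6, 255.3]
orientation: [3.134, 0.193, -0.006]
wrist_force: [0.1, 0.2, 0.1]
finger_gap: 85.2
```

>>> {"api": "move_arm", "payload": {
  "steps": "28 -28 -5 0 0 0.3 85; 28 -29 -5 0 0 0.3 85; 27 -29 -5 0 0 0.3 85; 26 -30 -5 0 0 0.3 85; 26 -30 -5 0 0 0.3 85"
}}

```text
clock: 2.95
position: [428.3, -329.7, 281.9]
orientation: [3.137, -0.022, -0.002]
wrist_force: [0.7, -0.6, 0.0]
finger_gap: 85.3
```

```bash
python3 - <<'E'
from h import *
rows([490,-235,300],down(-2),5)
E
```

```text
12.1 -19.1 -3.7 0.01 0.00 0.05; 12.0 -19.1 -3.7 0.01 0.00 0.05; 11.9 -19.2 -3.7 0.01 0.00 0.05; 11.8 -19.3 -3.7 0.01 0.00 0.05; 11.8 -19.3 -3.6 0.01 0.00 0.05
```

>>> {"api": "move_arm", "payload": {
  "steps": "20 -32 -6 0 0 0.1 85; 20 -32 -6 0 0 0.1 85; 20 -32 -6 0 0 0.1 85; 0 0 0 0 0 0 85"
}}

```text
clock: 3.35
position: [496.9, -224.7, 302.0]
orientation: [3.138, -0.051, 0.005]
wrist_force: [0.7, 0.5, -0.4]
finger_gap: 85.2
```

```bash
python3 - <<'E'
from h import *
np.set_printoptions(precision=1,suppress=True)
P,Q,s=pose(); print(P,R.from_matrix(Q).as_rotvec(),s["joints"])
C=cam("wrist"); im=ctrl.snapshot("wrist"); cv2.imwrite("pics/w1.png",im[:,:,::-1])
for k,z in dict(rail_front=90,rail_tang=90,rest=0,rest_axis=90,rail=90).items():
    a=ctrl.mark_of(k,"wrist")
    for q in a[:2]: print(k,q["confidence"],q["xy"],atz(C,q["xy"],z))
E
```

```text
[ 496.9 -224.7  302. ] [ 3.1 -0.1  0. ] [ 0.5  0.2 -0.2  1.8  0.   1.2 -1.3]
rail_front 0.59 [326.6, 36.0] [ 656.  -235.9   90. ]
rail_tang 0.61 [322.7, 158.7] [ 513.4 -226.9   90. ]
rail 0.86 [322.0, 129.6] [ 547.2 -227.2   90. ]
```

View pics/w1.png

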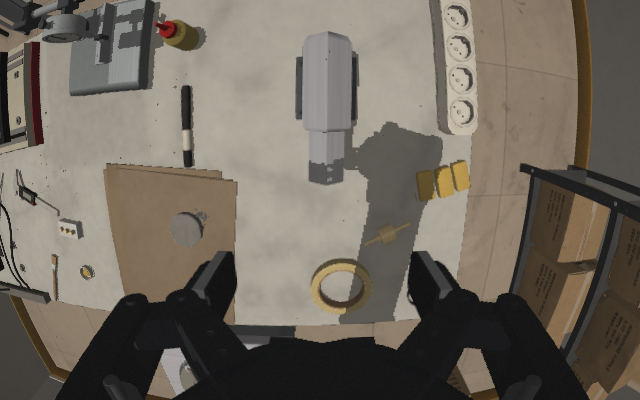

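```bash
python3 - <<'E'
import cv2
im=cv2.imread("pics/w1.png")[20:200,270:390]; cv2.imwrite("pics/w1z.png",cv2.resize(im,(400,600),interpolation=cv2.INTER_CUBIC))
im=cv2.imread("pics/w1.png")[0:110,40:210]; cv2.imwrite("pics/w1g.png",cv2.resize(im,(800,518),interpolation=cv2.INTER_CUBIC))
E
```

```text
(no output)
```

View pics/w1z.png

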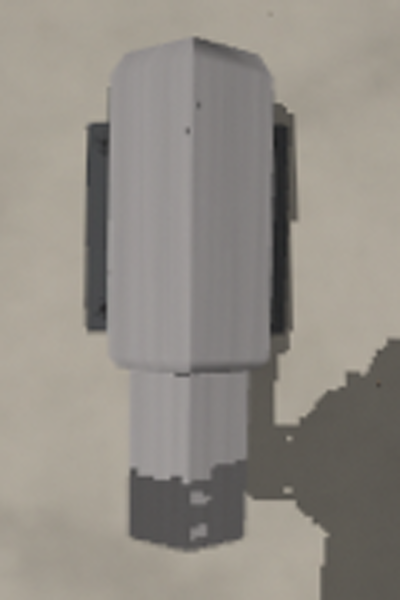

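View pics/w1g.png

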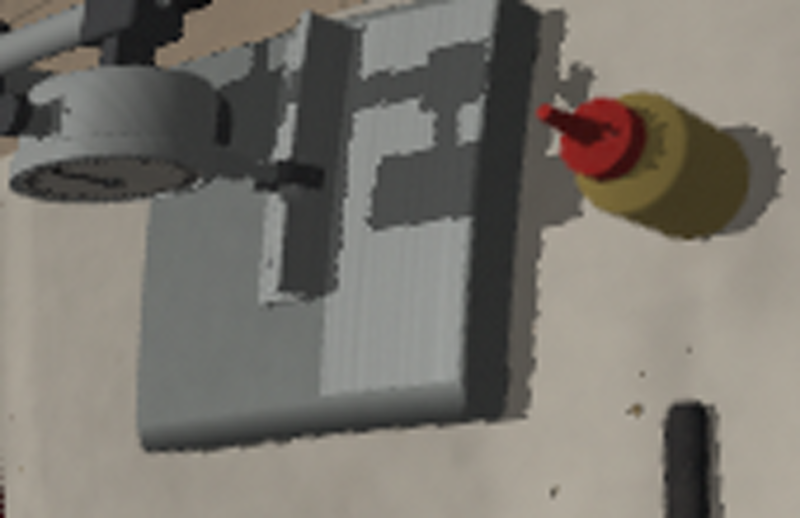

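```bash
python3 - <<'E'
from h import *
np.set_printoptions(precision=1,suppress=True)
C=cam("wrist")
f=lambda x,y:(270+x/3.3333-.35,20+y/3.3333-.35)
for n,(x,y),z in [("tangL",(130,537),90),("tangR",(244,540),90),("tangTop",(190,551),111.2),("gL1",(107,345),90),("gL2",(112,80),90),("gR1",(272,345),90),("gR2",(271,85),90),("ridge1",(190,355),118.3),("ridge2",(193,75),118.3),("shoulder tang L",(131,372),90),("R",(247,372),90)]:
    print(n,atz(C,f(x,y),z))
g=lambda x,y:(40+x*170/800-.4,0+y*110/518-.4)
for n,(x,y),z in [("baseFR bot",(508,418),0),("baseFR top bev",(465,380),34),("baseFL",(145,450),0),("BR top",(497,5),34),("BR bot",(540,10),0),("fence near bottom",(325,300),34),("fence near top",(275,293),60)]:
    print(n,atz(C,g(x,y),z))
E
```

```text
tangL [ 482.7 -217.5   90. ]
tangR [ 479.8 -257.5   90. ]
tangTop [ 482.  -238.1  111.2]
gL1 [ 550.2 -213.2   90. ]
gL2 [ 642.  -219.1   90. ]
gR1 [ 547.9 -269.2   90. ]
gR2 [ 638.2 -272.5   90. ]
ridge1 [ 547.1 -240.6  118.3]
ridge2 [ 636.2 -245.4  118.3]
shoulder tang L [ 540.5 -220.8   90. ]
R [ 538.9 -260.3   90. ]
baseFR bot [625.4  32.5   0. ]
baseFR top bev [635.7  27.6  34. ]
baseFL [647.8 210.4   0. ]
BR top [759.5  14.8  34. ]
BR bot [768.7  17.7   0. ]
fence near bottom [674.3  84.4  34. ]
fence near top [674.7  85.4  60. ]
```

```bash
python3 - <<'E'
from h import *
np.set_printoptions(precision=2,suppress=True)
P,Q,s=pose();print(P,R.from_matrix(Q).as_rotvec(),s["dq"])
C=cam("wrist"); im=ctrl.snapshot("wrist"); cv2.imwrite("pics/w2.png",im[:,:,::-1])
P,Q,s=pose();print(P,R.from_matrix(Q).as_rotvec(),s["dq"])
for k,z in dict(rail_front=90,rail_tang=90,rest=0,rest_axis=90,rail=90).items():
    a=ctrl.mark_of(k,"wrist")
    for q in a[:2]: print(k,q["confidence"],q["xy"],atz(C,q["xy"],z))
im=im[:,:,::-1]
cv2.imwrite("pics/w2z.png",cv2.resize(im[20:200,270:390],(400,600),interpolation=cv2.INTER_CUBIC))
cv2.imwrite("pics/w2g.png",cv2.resize(im[0:110,40:210],(800,518),interpolation=cv2.INTER_CUBIC))
E
```

```text
[ 492.21 -232.17  300.52] [ 3.14 -0.07 -0.  ] [ 0.  0. -0. -0. -0.  0. -0.]
[ 492.32 -232.02  300.56] [ 3.14 -0.07 -0.  ] [-0.    0.   -0.01 -0.   -0.   -0.   -0.  ]
rail_front 0.66 [318.0, 30.5] [ 656.89 -236.3    90.  ]
rail_tang 0.96 [317.6, 155.7] [ 511.82 -229.34   90.  ]
rail_tang 0.5 [56.3, 29.3] [742.49 152.39  90.  ]
rest_axis 0.49 [194.0, 211.6] [450.37 -67.96  90.  ]
rail 0.74 [124.2, 90.5] [617.1   15.73  90.  ]
rail 0.72 [317.6, 125.6] [ 546.53 -230.95   90.  ]
```

View pics/w2z.png

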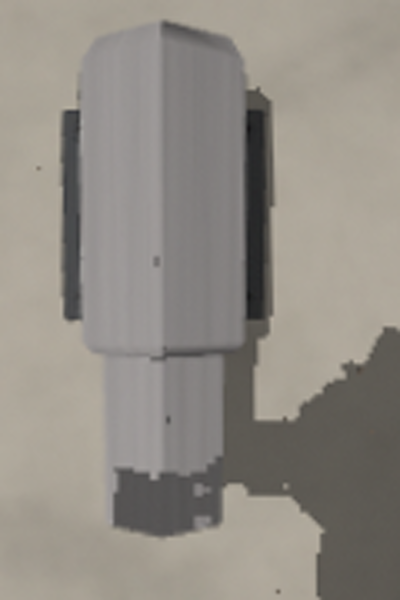

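View pics/w2g.png

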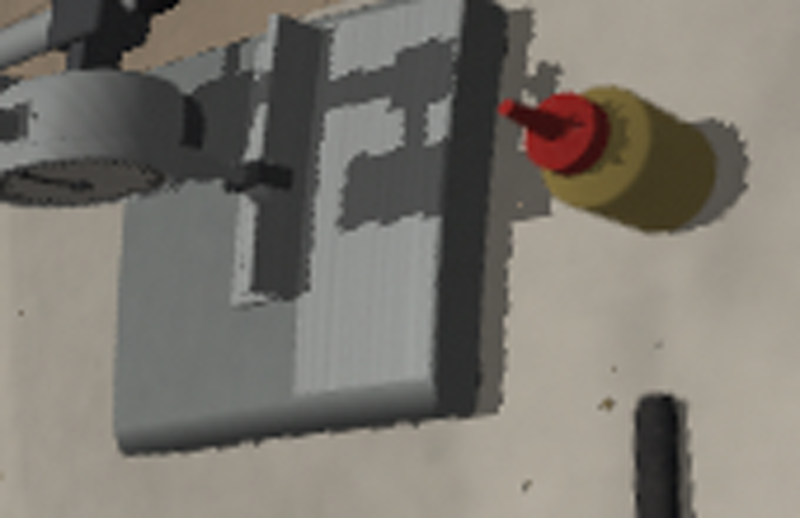

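```bash
python3 - <<'E'
from h import *
np.set_printoptions(precision=1,suppress=True)
C=cam("wrist")
f=lambda x,y:(270+x/3.3333-.35,20+y/3.3333-.35)
for n,(x,y),z in [("tangL",(112,524),90),("tangR",(222,525),90),("tangTop",(164,537),111.2),("gL1",(82,330),90),("gL2",(86,60),90),("gR1",(243,330),90),("gR2",(243,65),90),("ridge1",(160,340),118.3),("ridge2",(163,60),118.3),("shoulder tang L",(106,355),90),("R",(223,355),90)]:
    print(n,atz(C,f(x,y),z))
g=lambda x,y:(40+x*170/800-.4,0+y*110/518-.4)
for n,(x,y),z in [("baseFR bot",(475,413),0),("baseFR top bev",(433,375),34),("baseFL",(120,453),0),("BR top",(467,0),34),("BR bot",(505,8),0),("fence near bottom",(298,300),34),("fence near top",(250,293),60),("fence far top",(280,15),60)]:
    print(n,atz(C,g(x,y),z))
E
```

```text
tangL [ 488.5 -210.1   90. ]
tangR [ 486.4 -248.7   90. ]
tangTop [ 487.9 -228.5  111.2]
gL1 [ 556.7 -203.5   90. ]
gL2 [ 650.7 -209.1   90. ]
gR1 [ 554.3 -258.1   90. ]
gR2 [ 646.6 -261.8   90. ]
ridge1 [ 553.1 -230.1  118.3]
ridge2 [ 642.6 -234.9  118.3]
shoulder tang L [ 547.7 -211.3   90. ]
R [ 545.9 -251.    90. ]
baseFR bot [629.9  47.8   0. ]
baseFR top bev [640.2  41.9  34. ]
baseFL [650.  227.8   0. ]
BR top [765.5  28.7  34. ]
BR bot [774.2  34.2   0. ]
fence near bottom [677.6  98.5  34. ]
fence near top [677.9  98.6  60. ]
fence far top [771.6  88.5  60. ]
```

```bash
python3 - <<'E'
from h import *
rows([600,70,300],down(-6),8)
E
```

```text
11.8 -38.2 -0.1 0.01 -0.00 0.09; 11.5 -38.2 -0.1 0.01 -0.00 0.09; 11.2 -38.3 -0.1 0.01 -0.00 0.09; 10.9 -38.4 -0.0 0.01 -0.00 0.09; 10.6 -38.5 -0.0 0.01 -0.00 0.09
10.3 -38.6 0.0 0.01 -0.00 0.09; 10.0 -38.7 0.0 0.01 -0.00 0.09; 9.7 -38.7 0.1 0.01 -0.00 0.09
```

>>> {"api": "move_arm", "payload": {
  "steps": "12 -40 0 0 0 0.1 85; 12 -40 0 0 0 0.1 85; 12 -40 0 0 0 0.1 85; 11 -40 0 0 0 0.1 85; 11 -40 0 0 0 0.1 85"
}}

```text
clock: 4.45
position: [564.2, -38.7, 299.5]
orientation: [3.129, -0.165, 0.001]
wrist_force: [0.8, -0.6, -0.5]
finger_gap: 84.7
```

>>> {"api": "move_arm", "payload": {
  "steps": "10 -40 0 0 0 0.1 85; 10 -40 0 0 0 0.1 85; 10 -30 0 0 0 0.1 85; 0 0 0 0 0 0 85; 0 0 0 0 0 0 85"
}}

```text
clock: 4.95
position: [608.3, 79.2, 298.2]
orientation: [3.131, -0.194, 0.001]
wrist_force: [0.3, -1.3, -0.1]
finger_gap: 84.9
```

```bash
python3 - <<'E'
from h import *
np.set_printoptions(precision=2,suppress=True)
P,Q,s=pose();print(P,R.from_matrix(Q).as_rotvec(),s["dq"],s["wrist_force"])
C=cam("wrist"); im=ctrl.snapshot("wrist"); cv2.imwrite("pics/w3.png",im[:,:,::-1])
P,Q,s=pose();print(P)
for k,z in dict(gauge=0,track=34,fence=60,dial=160,column=224,roller=70.5).items():
    a=ctrl.mark_of(k,"wrist")
    for q in a[:1]: print(k,q["confidence"],q["xy"],atz(C,q["xy"],z))
E
```

```text
[608.26  79.22 298.16] [ 3.13 -0.19  0.  ] [-0.03  0.01 -0.01 -0.01 -0.01 -0.01 -0.01] [ 0.29 -1.26 -0.07]
[608.11  79.45 298.19]
gauge 0.81 [320.0, 143.0] [633.13  77.17   0.  ]
track 0.78 [315.1, 88.8] [708.53  74.12  34.  ]
fence 0.92 [301.1, 74.5] [726.65  88.45  60.  ]
dial 0.93 [316.3, 81.6] [706.38  71.22 160.  ]
column 0.55 [189.2, 36.4] [751.77 158.61 224.  ]
```

View pics/w3.png

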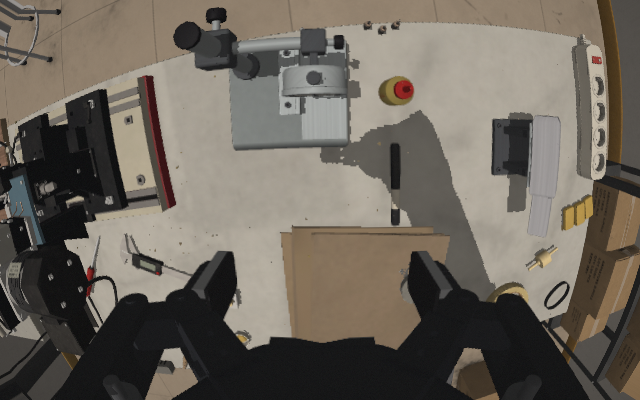

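```bash
python3 - <<'E'
import cv2
im=cv2.imread("pics/w3.png")[0:160,170:370]; cv2.imwrite("pics/w3g.png",cv2.resize(im,(750,600),interpolation=cv2.INTER_CUBIC))
E
```

```text
(no output)
```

View pics/w3g.png

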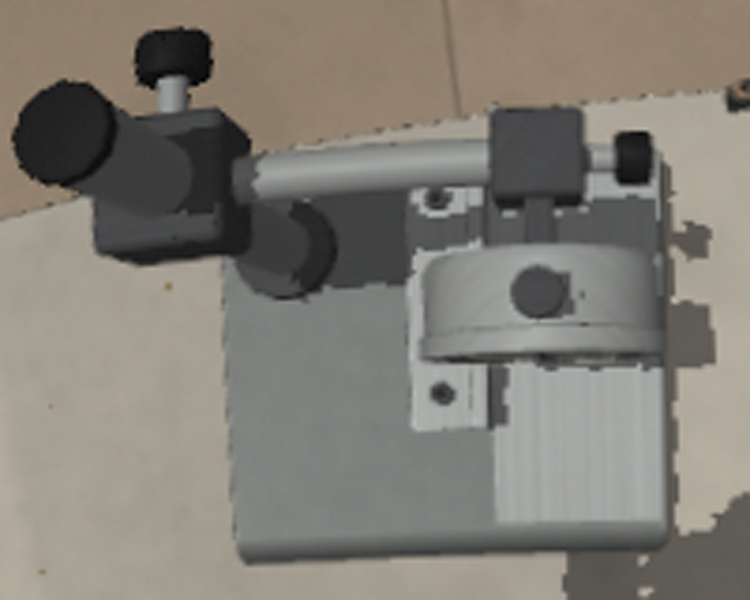

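```bash
python3 - <<'E'
from h import *
np.set_printoptions(precision=1,suppress=True)
C=cam("wrist")
g=lambda x,y:(170+x/3.75-.37,0+y/3.75-.37)
for n,(x,y),z in [("FR bot",(668,547),0),("FL bot",(245,562),0),("FR bev",(663,522),34),("FL bev",(238,545),34),("left top edge far",(222,265),34),("right top far",(660,190),34),("fence top near",(487,428),60),("fence top 2",(487,365),60),("fence bot near",(508,426),34),("fence bot2",(508,370),34),("strip",(495,520),34),("dial L",(420,350),160),("dial R",(662,355),160)]:
    print(n,atz(C,g(x,y),z))
for yaw in (-5,-6,-7):
    for o in ([634,84],[640,80]):
        Rz=R.from_euler("z",yaw,degrees=True).as_matrix()
        M=np.array([[0,-40,0],[0,115,0],[10,-40,34],[10,115,34],[45,20,60],[45,20,34],[75,0,160],[63,29,160],[63,-29,160],[112,90,224]])
        pr=proj(C,M@Rz.T+[*o,0]); print(yaw,o,((pr-[170,0]+.37)*3.75).round().tolist())
E
```

```text
FR bot [624.8  36.5   0. ]
FL bot [641.6 200.2   0. ]
FR bev [638.1  39.7  34. ]
FL bev [651.2 191.7  34. ]
left top edge far [752.6 182.1  34. ]
right top far [755.3  26.5  34. ]
fence top near [678.9  94.8  60. ]
fence top 2 [699.5  92.   60. ]
fence bot near [678.5  89.2  34. ]
fence bot2 [698.   86.6  34. ]
strip [646.2  98.1  34. ]
dial L [700.6 101.5 160. ]
dial R [691.7  44.3 160. ]
-5 [634, 84] [[646.0, 535.0], [248.0, 555.0], [652.0, 517.0], [221.0, 540.0], [470.0, 425.0], [476.0, 424.0], [515.0, 303.0], [396.0, 359.0], [639.0, 347.0], [41.0, 141.0]]
-5 [640, 80] [[655.0, 518.0], [255.0, 539.0], [662.0, 498.0], [229.0, 522.0], [480.0, 405.0], [486.0, 406.0], [528.0, 276.0], [409.0, 332.0], [652.0, 321.0], [57.0, 109.0]]
-6 [634, 84] [[646.0, 536.0], [248.0, 550.0], [653.0, 519.0], [221.0, 535.0], [473.0, 424.0], [479.0, 423.0], [520.0, 302.0], [401.0, 357.0], [643.0, 349.0], [50.0, 132.0]]
-6 [640, 80] [[655.0, 520.0], [255.0, 534.0], [662.0, 500.0], [229.0, 517.0], [483.0, 404.0], [488.0, 405.0], [534.0, 276.0], [414.0, 330.0], [657.0, 323.0], [65.0, 100.0]]
-7 [634, 84] [[646.0, 538.0], [247.0, 545.0], [653.0, 521.0], [221.0, 529.0], [475.0, 423.0], [481.0, 422.0], [526.0, 302.0], [405.0, 354.0], [648.0, 351.0], [59.0, 123.0]]
-7 [640, 80] [[655.0, 522.0], [254.0, 529.0], [663.0, 502.0], [229.0, 511.0], [485.0, 403.0], [490.0, 404.0], [539.0, 276.0], [418.0, 328.0], [661.0, 325.0], [75.0, 91.0]]
```

```bash
python3 - <<'E'
from h import *
from scipy.optimize import least_squares
np.set_printoptions(precision=2,suppress=True)
C=cam("wrist")
g=lambda x,y:(170+x/3.75-.37,0+y/3.75-.37)
pts=[((663,522),(10,-40,34)),((238,545),(10,115,34)),((487,428),(45,20,60)),((508,426),(45,20,34)),((420,350),(63,29,160)),((662,355),(63,-29,160)),((62,130),(112,90,224))]
lines=[((222,265),115),((660,190),-40)] # x unknown
def res(p,full=False):
    Rz=R.from_euler("z",p[2],degrees=True).as_matrix(); o=np.array([p[0],p[1],0])
    r=[]
    for uv,m in pts:
        r+=list(proj(C,Rz@np.array(m)+o)[0]-g(*uv))
    for uv,y in lines:
        w=Rz.T@(atz(C,g(*uv),34)-o); r.append((w[1]-y)*.45)
    return np.array(r)
s=least_squares(res,[636,82,-6],loss="soft_l1"); print(s.x); print(res(s.x))
T=cam("top");S=cam("scene")
for n,C2,m in [("top",T,dict(gauge=(303.4,178.0),fence=(302.5,148.8),dial=(303.4,143.8),column=(277.5,121.9),track=(307.2,154.2))),("sc",S,dict(gauge=(281.9,240),fence=(258.6,216.3),dial=(264.9,186.3),column=(228.4,171.9),track=(269.3,223.5)))]:
    Rz=R.from_euler("z",s.x[2],degrees=True).as_matrix()
    L=dict(gauge=(0,0,0),fence=(92.5,20,60),dial=(75,0,160),column=(112,90,224),track=(75,0,34))
    for k in m: print(n,k,m[k],proj(C2,Rz@np.array(L[k])+[s.x[0],s.x[1],0]))
E
```

```text
[632.59  79.4   -5.84]
[ 0.83 -0.35 -1.14 -2.07 -0.   -0.41 -4.28 -0.13 -0.06  2.59  0.06 -0.64
  2.07  1.13 -0.28 -0.06]
top gauge (303.4, 178.0) [[303.44 180.84]]
top fence (302.5, 148.8) [[302.37 149.88]]
top dial (303.4, 143.8) [[305.93 146.06]]
top column (277.5, 121.9) [[278.7 122.5]]
top track (307.2, 154.2) [[307.32 158.  ]]
sc gauge (281.9, 240) [[282.57 240.95]]
sc fence (258.6, 216.3) [[257.84 213.2 ]]
sc dial (264.9, 186.3) [[264.54 184.89]]
sc column (228.4, 171.9) [[227.23 170.37]]
sc track (269.3, 223.5) [[267.25 220.2 ]]
```

```bash
cat >> h.py <<'E'
RAIL=np.array([547.,-231,90]); RYAW=-3.0
GA=np.array([635.,79.5,0]); GYAW=-5.85
TILT=30
def ax(yaw): return np.array([np.cos(np.radians(yaw)),np.sin(np.radians(yaw)),0])
E
python3 - <<'E'
from h import *
D=down(RYAW,TILT,45); g=RAIL-40*ax(RYAW); z=D[:,2]; print(z,g)
p=g-120*z; print(p); plan(p,D); rows(p,D,10); rows(p,D,15)
E
```

```text
[ 0.46726567 -0.63770118 -0.61237244] [ 507.05481861 -228.90656175   90.        ]
[ 450.98293816 -152.38242031  163.48469228]
clock 5.30 P [608.2  77.7 298.7] total shift [-127.2  247.3  136.3] turn [-8.53  6.   -3.13] rows>=8.6
-12.7 24.7 13.6 -0.85 0.60 -0.31; -14.1 23.3 14.7 -0.85 0.60 -0.31; -15.5 21.8 15.6 -0.85 0.60 -0.31; -16.9 20.1 16.3 -0.85 0.60 -0.31; -18.3 18.4 16.8 -0.85 0.60 -0.31
-19.7 16.6 17.1 -0.85 0.60 -0.31; -21.0 14.8 17.2 -0.85 0.60 -0.31; -22.3 12.9 17.1 -0.85 0.60 -0.31; -23.5 11.0 16.8 -0.85 0.60 -0.31; -24.7 9.1 16.3 -0.85 0.60 -0.31
-8.5 16.5 9.1 -0.57 0.40 -0.21; -9.1 15.9 9.6 -0.57 0.40 -0.21; -9.7 15.2 10.0 -0.57 0.40 -0.21; -10.4 14.5 10.4 -0.57 0.40 -0.21; -11.0 13.8 10.7 -0.57 0.40 -0.21
-11.6 13.1 11.0 -0.57 0.40 -0.21; -12.2 12.3 11.2 -0.57 0.40 -0.21; -12.8 11.5 11.4 -0.57 0.40 -0.21; -13.4 10.7 11.5 -0.57 0.40 -0.21; -14.0 9.9 11.5 -0.57 0.40 -0.21
-14.6 9.0 11.5 -0.57 0.40 -0.21; -15.2 8.2 11.4 -0.57 0.40 -0.21; -15.7 7.4 11.2 -0.57 0.40 -0.21; -16.2 6.5 11.0 -0.57 0.40 -0.21; -16.7 5.7 10.7 -0.57 0.40 -0.21
```

>>> {"api": "move_arm", "payload": {
  "steps": "-13 25 13 -0.85 0.6 -0.3 85; -14 23 14 -0.85 0.6 -0.3 85; -15 22 15 -0.85 0.6 -0.3 85; -17 20 16 -0.85 0.6 -0.3 85; -18 18 17 -0.85 0.6 -0.3 85"
}}

```text
clock: 5.8
position: [532.5, -42.5, 235.1]
orientation: [2.719, 0.007, 0.355]
wrist_force: [-0.2, -0.4, -0.6]
finger_gap: 84.9
```

>>> {"api": "move_arm", "payload": {
  "steps": "-20 17 17 -0.85 0.6 -0.3 85; -21 15 17 -0.85 0.6 -0.3 85; -22 13 17 -0.85 0.6 -0.3 85; -23 11 17 -0.85 0.6 -0.3 85; 0 0 0 0 0 0 85"
}}

```text
clock: 6.3
position: [472.8, -138.9, 189.6]
orientation: [2.359, 0.155, 0.569]
wrist_force: [0.2, -0.4, 0.4]
finger_gap: 84.8
```

```bash
cat > g.py <<'E'
from h import *
import sys
# usage: g.py roll railx along back n
def goal(base,yaw,tilt,roll,railx,depth,lat=0):
    D=down(yaw,tilt,roll); return base+railx*ax(yaw)+depth*D[:,2],D
E
python3 - <<'E'
from g import *
p,D=goal(RAIL,RYAW,TILT,45,-40,-60); P,Q,s=pose(); print(s["joints"].round(2),s["dq"].round(2)); plan(p,D);rows(p,D,3)
E
```

```text
[-0.06  0.2  -0.33  2.43  1.38  0.9  -2.96] [ 0.18 -0.01 -0.19  0.02 -0.11  0.01 -0.08]
clock 6.30 P [ 472.8 -138.9  189.6] total shift [-30.4  -2.8  75.8] turn [-0.64  0.37 -0.41] rows>=1.7
-10.1 -0.9 25.3 -0.21 0.12 -0.14; -10.4 -1.5 25.1 -0.21 0.12 -0.14; -10.7 -2.1 25.0 -0.21 0.12 -0.14
```

>>> {"api": "move_arm", "payload": {
  "steps": "10 0 -25 0 0 -1 85; 10 0 -25 0 0 -1 85; 0 0 0 0 0 0 85"
}}

```text
clock: 6.6
position: [466.2, -103.4, 229.2]
orientation: [2.323, 0.35, 0.476]
wrist_force: [0.4, -0.6, 0.1]
finger_gap: 84.9
```

```bash
python3 - <<'E'
from g import *
P,Q,s=pose(); print(P,s["joints"].round(2),s["dq"].round(2)); 
E
```

```text
[ 466.23716394 -103.39201339  229.17381616] [-0.11  0.12 -0.38  2.39  1.2   0.97 -2.64] [ 0.02  0.02  0.04  0.04  0.02 -0.02 -0.09]
```

```bash
cat >> h.py <<'E'
FLIP=R.from_euler("z",180,degrees=True).as_matrix()
TILT=10
E
python3 - <<'E'
from g import *
p,D=goal(RAIL,RYAW,TILT,45,-42,-110); D=D@FLIP; plan(p,D);rows(p,D,22)
E
```

```text
clock 6.60 P [ 466.2 -103.4  229.2] total shift [-11.7  -8.2  81.1] turn [  5.35  -0.64 -33.93] rows>=34.3
-0.5 -0.4 3.7 0.24 -0.03 -1.54; -0.5 -0.4 3.7 0.24 -0.03 -1.54; -0.4 -0.3 3.7 0.24 -0.03 -1.54; -0.4 -0.3 3.7 0.24 -0.03 -1.54; -0.3 -0.3 3.7 0.24 -0.03 -1.54
-0.3 -0.2 3.7 0.24 -0.03 -1.54; -0.2 -0.2 3.7 0.24 -0.03 -1.54; -0.2 -0.1 3.7 0.24 -0.03 -1.54; -0.2 -0.1 3.7 0.24 -0.03 -1.54; -0.2 -0.0 3.7 0.24 -0.03 -1.54
-0.1 0.0 3.7 0.24 -0.03 -1.54; -0.1 0.1 3.7 0.24 -0.03 -1.54; -0.1 0.1 3.7 0.24 -0.03 -1.54; -0.2 0.2 3.7 0.24 -0.03 -1.54; -0.2 0.3 3.7 0.24 -0.03 -1.54
-0.2 0.3 3.7 0.24 -0.03 -1.54; -0.2 0.4 3.7 0.24 -0.03 -1.54; -0.3 0.4 3.7 0.24 -0.03 -1.54; -0.3 0.4 3.7 0.24 -0.03 -1.54; -0.4 0.5 3.7 0.24 -0.03 -1.54
-0.4 0.5 3.7 0.24 -0.03 -1.54; -0.5 0.5 3.7 0.24 -0.03 -1.54
```

>>> {"api": "move_arm", "payload": {
  "steps": "0 0 0 0.16 0 -1 85; 0 0 0 0.16 0 -1 85; 0 0 0 0.16 0 -1 85; 0 0 0 0.16 0 -1 85; 0 0 0 0.16 0 -1 85"
}}

```text
clock: 7.1
position: [462.5, -107.0, 226.3]
orientation: [2.235, 0.852, 0.245]
wrist_force: [-0.3, -0.1, 0.2]
finger_gap: 84.9
```

>>> {"api": "move_arm", "payload": {
  "steps": "0 0 0 0.16 0 -1 85; 0 0 0 0.16 0 -1 85; 0 0 0 0.16 0 -1 85; 0 0 0 0.16 0 -1 85; 0 0 0 0.16 0 -1 85"
}}

```text
clock: 7.6
position: [457.7, -112.7, 222.2]
orientation: [2.06, 1.329, -0.0]
wrist_force: [-0.8, -0.3, 0.3]
finger_gap: 84.7
```

```bash
python3 - <<'E'
from g import *
P,Q,s=pose(); print(P,s["joints"].round(2),s["dq"].round(2)); 
p,D=goal(RAIL,RYAW,TILT,45,-42,-110); D=D@FLIP; plan(p,D)
E
```

```text
[ 457.65301975 -112.65278464  222.21515485] [-0.02  0.08 -0.35  2.34  1.01  0.86 -1.53] [ 0.08  0.01  0.02 -0.08 -0.22 -0.01  1.11]
clock 7.60 P [ 457.7 -112.7  222.2] total shift [ 3.5  6.1 74.7] turn [  3.8   -0.77 -24.05] rows>=24.3
```

>>> {"api": "move_arm", "payload": {
  "steps": "0 0 3 0.16 0 -1 85; 0 0 3 0.16 0 -1 85; 0 0 3 0.16 0 -1 85; 0 0 3 0.16 0 -1 85; 0 0 3 0.16 0 -1 85"
}}

```text
clock: 8.1
position: [457.9, -126.2, 206.5]
orientation: [1.8, 1.768, -0.249]
wrist_force: [-0.1, 0.8, -0.3]
finger_gap: 84.9
```

>>> {"api": "move_arm", "payload": {
  "steps": "0 0 3 0.16 0 -1 85; 0 0 3 0.16 0 -1 85; 0 0 3 0.16 0 -1 85; 0 0 3 0.16 0 -1 85; 0 0 3 0.16 0 -1 85"
}}

```text
clock: 8.6
position: [456.6, -139.9, 190.0]
orientation: [1.456, 2.16, -0.496]
wrist_force: [0.5, 0.6, -0.5]
finger_gap: 85.1
```

```bash
python3 - <<'E'
from g import *
P,Q,s=pose(); print(P,s["joints"].round(2),s["dq"].round(2)); 
p,D=goal(RAIL,RYAW,TILT,45,-42,-70); D=D@FLIP; plan(p,D); rows(p,D,14)
E
```

```text
[ 456.64734809 -139.85567864  189.95302498] [ 0.06  0.19 -0.34  2.26  0.92  0.91 -0.56] [ 0.05  0.13 -0.02 -0.07 -0.02  0.1   0.87]
clock 8.60 P [ 456.6 -139.9  190. ] total shift [-12.6  23.   70.8] turn [  2.35  -0.94 -14.16] rows>=14.3
-0.9 1.6 5.1 0.17 -0.07 -1.01; -1.0 1.6 5.0 0.17 -0.07 -1.01; -1.1 1.6 5.0 0.17 -0.07 -1.01; -1.2 1.6 5.0 0.17 -0.07 -1.01; -1.3 1.5 5.0 0.17 -0.07 -1.01
-1.5 1.5 5.0 0.17 -0.07 -1.01; -1.6 1.4 5.0 0.17 -0.07 -1.01; -1.6 1.4 5.0 0.17 -0.07 -1.01; -1.7 1.3 4.9 0.17 -0.07 -1.01; -1.8 1.2 4.9 0.17 -0.07 -1.01
-1.9 1.1 4.9 0.17 -0.07 -1.01; -2.0 1.0 4.9 0.17 -0.07 -1.01; -2.0 0.9 4.9 0.17 -0.07 -1.01; -2.1 0.8 4.9 0.17 -0.07 -1.01
```

>>> {"api": "move_arm", "payload": {
  "steps": "-1 2 5 0.17 -0.07 -1 85; -1 2 5 0.17 -0.07 -1 85; -1 2 5 0.17 -0.07 -1 85; -1 1 5 0.17 -0.07 -1 85; -1 1 5 0.17 -0.07 -1 85"
}}

```text
clock: 9.1
position: [465.7, -159.7, 167.4]
orientation: [1.014, 2.462, -0.757]
wrist_force: [-0.9, -0.4, -0.6]
finger_gap: 84.8
```

>>> {"api": "move_arm", "payload": {
  "steps": "-1 1 4 0.17 -0.07 -1 85; -2 1 4 0.17 -0.07 -1 85; -2 1 4 0.17 -0.07 -1 85; -2 1 4 0.17 -0.07 -1 85; -2 1 4 0.17 -0.07 -1 85"
}}

```text
clock: 9.6
position: [473.5, -178.4, 149.4]
orientation: [0.496, 2.682, -0.999]
wrist_force: [-0.4, -0.3, -0.2]
finger_gap: 84.9
```

```bash
python3 - <<'E'
from g import *
P,Q,s=pose(); print(P,s["joints"].round(2),s["dq"].round(2)); 
p,D=goal(RAIL,RYAW,TILT,45,-42,-50); D=D@FLIP; plan(p,D); rows(p,D,4)
E
```

```text
[ 473.4731794  -178.4274901   149.39957483] [ 0.07  0.38 -0.35  2.21  1.08  1.04  0.14] [-0.01  0.18  0.   -0.02  0.2   0.12  0.65]
clock 9.60 P [ 473.5 -178.4  149.4] total shift [-17.9  13.3  30.8] turn [ 0.55 -0.55 -4.28] rows>=4.3
-4.5 3.3 7.7 0.14 -0.14 -1.07; -4.7 3.0 7.7 0.14 -0.14 -1.07; -4.9 2.6 7.7 0.14 -0.14 -1.07; -5.0 2.3 7.8 0.14 -0.14 -1.07
```

>>> {"api": "move_arm", "payload": {
  "steps": "-4 3 8 0.14 -0.14 -1 85; -5 3 8 0.14 -0.14 -1 85; -5 3 8 0.14 -0.14 -1 85; -5 2 8 0.14 -0.14 -1 85; 0 0 0 0 0 0 85"
}}

```text
clock: 10.1
position: [493.9, -200.3, 119.2]
orientation: [0.02, 2.768, -1.152]
wrist_force: [-0.2, 0.2, -0.4]
finger_gap: 84.7
```

```bash
python3 - <<'E'
from g import *
np.set_printoptions(precision=1,suppress=True)
C=cam("wrist"); im=ctrl.snapshot("wrist"); cv2.imwrite("pics/w4.png",im[:,:,::-1])
a=ctrl.mark_of("rail_tang","wrist"); print(a[:1])
print("expected",proj(C,[RAIL-32*ax(RYAW),RAIL,RAIL-60*ax(RYAW)]))
P,Q,s=pose(); print(P,s["joints"].round(2),s["dq"].round(2)); 
p,D=goal(RAIL,RYAW,TILT,45,-42,13); D=D@FLIP; plan(p,D); rows(p,D,3)
E
```

```text
[]
expected [[324.3 248. ]
 [325.4 283.9]
 [323.2 210.9]]
[ 494.  -199.8  120.2] [ 0.1  0.5 -0.3  2.2  1.2  1.1  0.4] [-0. -0. -0. -0. -0.  0.  0.]
clock 10.20 P [ 494.  -199.8  120.2] total shift [-5.6  1.6 55.9] turn [-0.  -0.1 -0.4] rows>=1.2
-1.9 0.5 18.6 -0.01 -0.04 -0.12; -1.8 0.5 18.6 -0.01 -0.04 -0.12; -1.8 0.5 18.6 -0.01 -0.04 -0.12
```

View pics/w4.png

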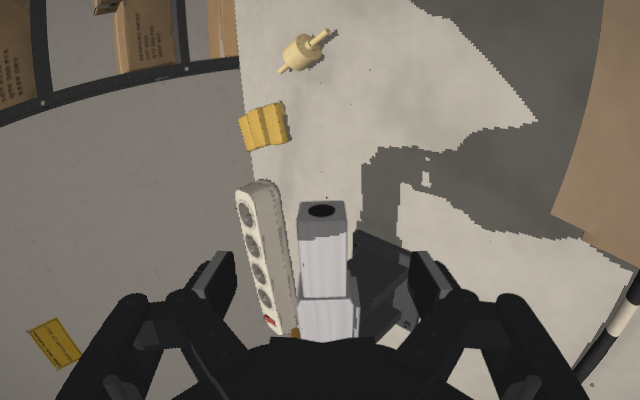

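>>> {"api": "move_arm", "payload": {
  "steps": "-2 0.5 18 0 0 -0.1 85; -2 0.5 18 0 0 -0.1 85; -1 0.5 18 0 0 -0.1 85; 0 0 0 0 0 0 85"
}}

```text
clock: 10.6
position: [506.0, -237.6, 82.8]
orientation: [0.007, 2.771, -1.151]
wrist_force: [-0.5, -0.8, -0.0]
finger_gap: 85.0
```

```bash
python3 - <<'E'
from g import *
np.set_printoptions(precision=1,suppress=True)
P,Q,s=pose(); print(P,s["joints"].round(2),s["dq"].round(2),s["wrist_force"]); 
p,D=goal(RAIL,RYAW,TILT,45,-42,13); D=D@FLIP; plan(p,D); rows(p,D,1)
E
```

```text
[ 506.  -237.6   82.8] [ 0.1  0.6 -0.3  2.2  1.3  1.   0.3] [-0. -0. -0. -0. -0.  0. -0.] [-0.5 -0.8 -0. ]
clock 10.60 P [ 506.  -237.6   82.8] total shift [-0.6  1.1  1.7] turn [-0.  -0.1 -0.2] rows>=0.3
-0.6 1.1 1.7 -0.00 -0.10 -0.25
```

>>> {"api": "move_arm", "payload": {
  "steps": "-0.5 1 1.5 0 -0.1 -0.2 85; 0 0 0 0 0 0 45; 0 0 0 0 0 0 20; 0 0 0 0 0 0 20; 0 0 0 0 0 0 20",
  "squeeze": 100
}}

```text
clock: 11.1
position: [507.2, -235.8, 83.4]
orientation: [-0.018, 2.765, -1.148]
wrist_force: [-5.3, 4.5, 5.8]
finger_gap: 28.6
```

>>> {"api": "move_arm", "payload": {
  "steps": "0 0 0 0 0 0 20; 0 0 0 0 0 0 20; 0 0 0 0 0 0 20"
}}

```text
clock: 11.4
position: [507.3, -235.5, 83.7]
orientation: [-0.018, 2.764, -1.148]
wrist_force: [-0.0, -0.5, -0.0]
finger_gap: 27.7
```

```bash
python3 - <<'E'
from g import *
np.set_printoptions(precision=2,suppress=True)
P,Q,s=pose(); print(P,s["joints"].round(2),s["wrist_force"],s["finger_gap"]); 
C=cam("wrist"); im=ctrl.snapshot("wrist"); cv2.imwrite("pics/w5.png",im[:,:,::-1])
E
```

```text
[ 507.29 -235.52   83.7 ] [ 0.11  0.56 -0.28  2.2   1.35  0.98  0.32] [-0.02 -0.53 -0.03] 27.670167158497247
```

View pics/w5.png

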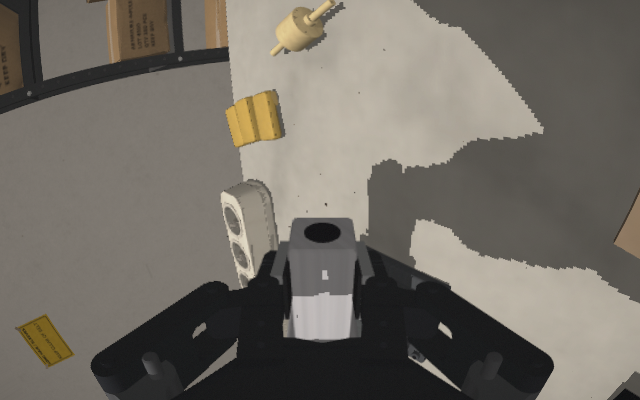

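```bash
python3 - <<'E'
from g import *
np.set_printoptions(precision=3,suppress=True)
P,Q,s=pose()
h=-Q[:,0]; yaw=np.degrees(np.arctan2(h[1],h[0])); print("toolx yaw",yaw,"tool axes\n",Q)
# best rail yaw: rail x horizontal and perpendicular to jaw (tool y)
j=Q[:,1]; xr=np.array([1,-j[0]/j[1],0]); xr/=np.linalg.norm(xr); print("yaw from jaw",np.degrees(np.arctan2(xr[1],xr[0])))
print("jaw elev",np.degrees(np.arcsin(j[2])))
d=RAIL-P; print("rail origin in tool",Q.T@d, "jaw offset of axis",j@d)
np.savez("grip1.npz",P=P,Q=Q)
E
```

```text
toolx yaw 3.9145007711944992 tool axes
 [[-0.989  0.046  0.141]
 [-0.068  0.707 -0.704]
 [-0.132 -0.705 -0.696]]
yaw from jaw -3.6876387509413706
jaw elev -44.86772725923423
rail origin in tool [-40.425   0.563  -1.987] jaw offset of axis 0.5631647415984207
```

```bash
cat > r.py <<'E'
from g import *
np.set_printoptions(precision=2,suppress=True)
def load(f):
    d=np.load(f); return d["o"],d["M"]   # rail origin in tool, rail rot in tool
def railnow(f):
    o,M=load(f); P,Q,s=pose(); return P+Q@o,Q@M,s
def ginfo(f):
    p,Rr,s=railnow(f); Rg=R.from_euler("z",GYAW,degrees=True).as_matrix()
    q=Rg.T@(p-GA); Rq=Rg.T@Rr
    print("clock %.2f"%s["clock"],"rail in gauge",q.round(1),"axes x",Rq[:,0].round(3),"y.z",Rq[2,1].round(3),"z.z",Rq[2,2].round(3),"roller railx %.1f"%(75-q[0]),"F",(Rg.T@s["wrist_force"]).round(1),"gap %.1f"%s["finger_gap"],"j",s["joints"].round(2))
def toolgoal(f,p,Rr):
    o,M=load(f); Q=Rr@M.T; return p-Q@o,Q
def ggoal(f,q,roll,dyaw=0):
    Rr=(R.from_euler("z",GYAW+dyaw,degrees=True)*R.from_euler("x",roll,degrees=True)).as_matrix()
    Rg=R.from_euler("z",GYAW,degrees=True).as_matrix()
    return toolgoal(f,GA+Rg@np.array(q,float),Rr)
E
python3 - <<'E'
from r import *
d=np.load("grip1.npz"); P,Q=d["P"],d["Q"]
Rr=(R.from_euler("z",-3.7,degrees=True)*R.from_euler("x",45,degrees=True)).as_matrix()
o=Q.T@(RAIL-P); o[1]=0
np.savez("rel1.npz",o=o,M=Q.T@Rr); print(Q.T@Rr)
p,D=toolgoal("rel1.npz",RAIL+[0,0,90],Rr); plan(p,D); rows(p,D,3)
E
```

```text
[[-0.98 -0.19 -0.  ]
 [-0.    0.   -1.  ]
 [ 0.19 -0.98 -0.  ]]
clock 11.45 P [ 507.3 -235.5   83.7] total shift [-11.9 -62.9 -62.7] turn [-0.  0.  0.] rows>=1.9
-4.0 -21.0 -20.9 -0.00 0.00 0.00; -4.0 -21.0 -20.9 -0.00 0.00 0.00; -4.0 -21.0 -20.9 -0.00 0.00 0.00
```

>>> {"api": "move_arm", "payload": {
  "steps": "-1 -7 -7 0 0 0 20; -3 -14 -14 0 0 0 20; -4 -21 -21 0 0 0 20; -4 -21 -21 0 0 0 20; 0 0 0 0 0 0 20"
}}

```text
clock: 11.95
position: [504.7, -233.2, 174.1]
orientation: [-0.025, 2.775, -1.142]
wrist_force: [1.4, 0.3, -3.7]
finger_gap: 28.1
```

```bash
python3 - <<'E'
from r import *
ginfo("rel1.npz")
p,D=ggoal("rel1.npz",[-125,-8,100],90); plan(p,D); rows(p,D,10)
im=ctrl.snapshot("scene"); cv2.imwrite("pics/s6.png",cv2.resize(im[140:300,180:460,::-1],(800,457),interpolation=cv2.INTER_CUBIC))
E
```

```text
clock 11.95 rail in gauge [ -58.6 -316.1  180.4] axes x [ 1.    0.04 -0.01] y.z 0.711 z.z 0.703 roller railx 133.6 F [ 1.4  0.5 -3.7] gap 28.1 j [ 0.14  0.38 -0.32  2.17  1.17  1.02  0.57]
clock 11.95 P [ 504.7 -233.2  174.1] total shift [  21.8  286.1 -170.7] turn [-8.69  0.07  2.13] rows>=8.8
2.2 28.6 -17.1 -0.87 0.01 0.21; 2.7 29.8 -14.9 -0.87 0.01 0.21; 3.3 30.8 -12.6 -0.87 0.01 0.21; 3.9 31.6 -10.2 -0.87 0.01 0.21; 4.5 32.2 -7.8 -0.87 0.01 0.21
5.1 32.6 -5.3 -0.87 0.01 0.21; 5.7 32.8 -2.8 -0.87 0.01 0.21; 6.3 32.8 -0.3 -0.87 0.01 0.21; 6.9 32.6 2.2 -0.87 0.01 0.21; 7.5 32.2 4.6 -0.87 0.01 0.21
```

View pics/s6.png

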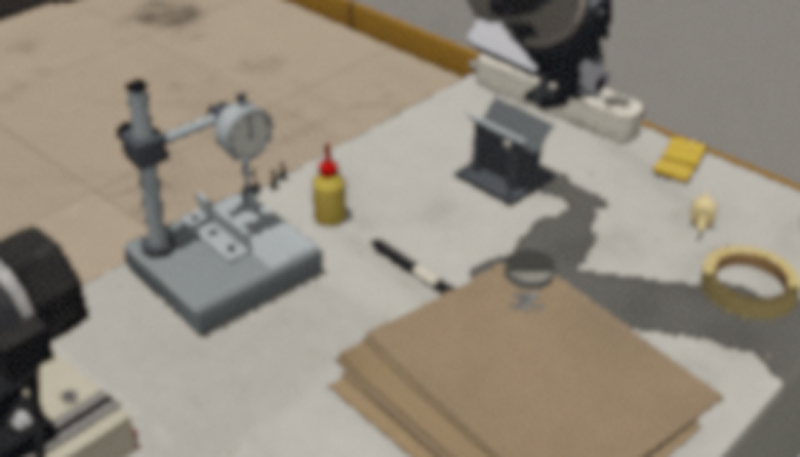

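>>> {"api": "move_arm", "payload": {
  "steps": "2 29 -17 -0.87 0 0.2 20; 3 30 -15 -0.87 0 0.2 20; 3 31 -13 -0.87 0 0.2 20; 4 32 -10 -0.87 0 0.2 20; 4 32 -8 -0.87 0 0.2 20"
}}

```text
clock: 12.5
position: [479.8, -68.3, 123.3]
orientation: [0.065, 2.935, -0.567]
wrist_force: [-0.7, 0.3, -3.7]
finger_gap: 27.9
```

>>> {"api": "move_arm", "payload": {
  "steps": "5 33 -5 -0.87 0 0.2 20; 6 33 -3 -0.87 0 0.2 20; 6 33 0 -0.87 0 0.2 20; 7 33 2 -0.87 0 0.2 20; 0 0 0 0 0 0 20"
}}

```text
clock: 13.0
position: [457.0, 67.8, 83.6]
orientation: [0.135, 2.984, -0.089]
wrist_force: [0.1, -0.0, -3.6]
finger_gap: 28.1
```

```bash
python3 - <<'E'
from r import *
ginfo("rel1.npz")
p,D=ggoal("rel1.npz",[-110,-8,65],90); plan(p,D); rows(p,D,3)
E
```

```text
clock 13.00 rail in gauge [-136.3  -29.1   91.9] axes x [ 1.    0.01 -0.03] y.z 0.998 z.z 0.055 roller railx 211.3 F [ 0.1 -0.  -3.6] gap 28.1 j [ 0.16  0.36 -0.6   2.24  0.62  0.57  0.56]
clock 13.00 P [457.   67.8  83.6] total shift [-22.2  23.1  30.7] turn [-0.6  -0.35  0.19] rows>=0.9
-7.4 7.7 10.2 -0.20 -0.12 0.06; -7.2 7.6 10.5 -0.20 -0.12 0.06; -7.1 7.4 10.7 -0.20 -0.12 0.06
```

>>> {"api": "move_arm", "payload": {
  "steps": "-7 8 10 -0.2 -0.12 0 20; -7 8 10 -0.2 -0.12 0.1 20; -7 7 10 -0.2 -0.12 0.1 20; 0 0 0 0 0 0 20"
}}

```text
clock: 13.4
position: [479.9, 83.7, 50.9]
orientation: [0.155, 2.961, -0.021]
wrist_force: [-1.9, -0.6, -2.9]
finger_gap: 28.3
```

```bash
python3 - <<'E'
from r import *
ginfo("rel1.npz")
p,D=ggoal("rel1.npz",[-110,-8,65],90); plan(p,D); rows(p,D,1)
im=ctrl.snapshot("scene"); cv2.imwrite("pics/s7.png",cv2.resize(im[150:290,190:370,::-1],(771,600),interpolation=cv2.INTER_CUBIC))
im=ctrl.snapshot("top"); cv2.imwrite("pics/t7.png",cv2.resize(im[110:220,250:370,::-1],(654,600),interpolation=cv2.INTER_CUBIC))
T=cam("top"); pr,Rr,s=railnow("rel1.npz")
for n in("rail_front","rail_tang"):
    a=ctrl.mark_of(n,"top"); b=ctrl.mark_of(n,"scene")
    P=pr+Rr@[110 if n=="rail_front" else -32,0,0]
    print(n,a[:1],proj(T,P),b[:1],proj(cam("scene"),P))
E
```

```text
clock 13.40 rail in gauge [-115.3  -11.7   59.9] axes x [ 1.   -0.   -0.01] y.z 1.0 z.z 0.007 roller railx 190.3 F [-1.8 -0.8 -2.9] gap 28.3 j [ 0.1   0.44 -0.53  2.23  0.72  0.47  0.45]
clock 13.40 P [479.9  83.7  50.9] total shift [-6.1  3.6 -3.7] turn [-0.09 -0.12 -0.02] rows>=0.2
-6.1 3.6 -3.7 -0.09 -0.12 -0.02
rail_front [{'xy': [305.8, 175.9], 'confidence': 0.76}] [[305.93 178.09]] [{'xy': [286.2, 222.4], 'confidence': 0.95}] [[285.8  223.89]]
rail_tang [{'xy': [295.3, 216.4], 'confidence': 0.74}] [[297.21 218.74]] [{'xy': [318.4, 247.9], 'confidence': 0.56}] [[318.24 248.42]]
```

View pics/s7.png

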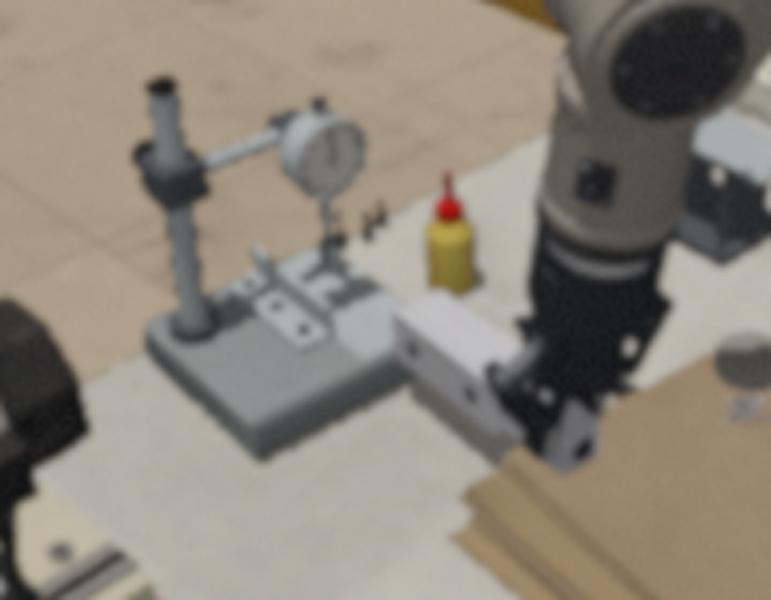

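View pics/t7.png

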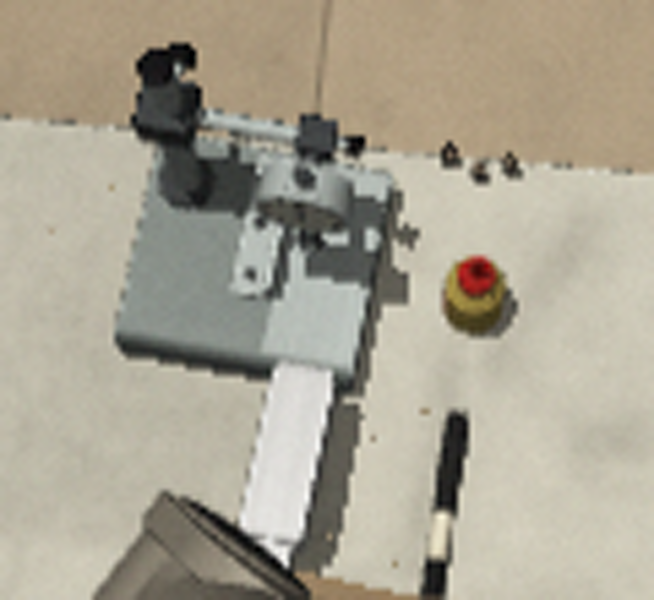

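```bash
python3 - <<'E'
from r import *
ginfo("rel1.npz")
p,D=ggoal("rel1.npz",[-48,-7,60],90); plan(p,D); rows(p,D,3)
E
```

```text
clock 13.70 rail in gauge [-114.5  -11.1   62.2] axes x [ 1.   -0.   -0.01] y.z 1.0 z.z 0.006 roller railx 189.5 F [-0.4  0.2 -3.3] gap 28.4 j [ 0.1   0.43 -0.54  2.23  0.71  0.47  0.46]
clock 13.70 P [480.7  84.2  53. ] total shift [-65.1   4.3  14.4] turn [-0.07 -0.08 -0.02] rows>=1.4
-21.7 1.4 4.8 -0.02 -0.03 -0.01; -21.7 1.4 4.8 -0.02 -0.03 -0.01; -21.7 1.4 4.9 -0.02 -0.03 -0.01
```

>>> {"api": "move_arm", "payload": {
  "steps": "-22 1.5 4.5 0 0 0 20; -22 1.5 4.5 0 0 0 20; -15 1 3.5 0 0 0 20; 0 0 0 0 0 0 20; 0 0 0 0 0 0 20"
}}

```text
clock: 14.2
position: [541.7, 80.4, 52.8]
orientation: [0.155, 2.957, -0.023]
wrist_force: [-0.9, 0.8, -3.6]
finger_gap: 28.2
```

```bash
python3 - <<'E'
from r import *
ginfo("rel1.npz")
p,D=ggoal("rel1.npz",[-48,-7,55],90); plan(p,D); rows(p,D,2)
E
```

```text
clock 14.20 rail in gauge [-53.5  -8.6  62. ] axes x [ 1.   -0.   -0.01] y.z 1.0 z.z 0.009 roller railx 128.5 F [-1.   0.7 -3.6] gap 28.2 j [ 0.13  0.51 -0.54  2.1   0.69  0.54  0.54]
clock 14.20 P [541.7  80.4  52.8] total shift [-4.2  1.7  8.1] turn [-0.1  -0.07 -0.02] rows>=0.2
-2.1 0.8 4.1 -0.05 -0.03 -0.01; -2.1 0.8 4.1 -0.05 -0.03 -0.01
```

>>> {"api": "move_arm", "payload": {
  "steps": "-2 0.8 4 -0.1 -0.07 0 20; -1 0 2 0 0 0 20; 0 0 0 0 0 0 20; 0 0 0 0 0 0 20"
}}

```text
clock: 14.6
position: [543.3, 80.5, 46.9]
orientation: [0.151, 2.952, -0.012]
wrist_force: [-0.9, 0.9, -3.8]
finger_gap: 28.5
```

```bash
python3 - <<'E'
from r import *
ginfo("rel1.npz")
E
```

```text
clock 14.60 rail in gauge [-52.   -8.4  56.3] axes x [ 1. -0. -0.] y.z 1.0 z.z 0.001 roller railx 127.0 F [-1.   0.8 -3.8] gap 28.5 j [ 0.13  0.52 -0.53  2.11  0.71  0.51  0.54]
```

>>> {"api": "move_arm", "payload": {
  "steps": "0 0 1 0 0 0 20; 0 0 1 0 0 0 20; 0 0 0 0 0 0 20"
}}

```text
clock: 14.9
position: [543.3, 80.6, 44.8]
orientation: [0.15, 2.952, -0.012]
wrist_force: [0.0, -0.0, -3.2]
finger_gap: 28.2
```

```bash
python3 - <<'E'
from r import *
ginfo("rel1.npz")
E
```

```text
clock 14.90 rail in gauge [-52.   -8.2  54.2] axes x [ 1.  0. -0.] y.z 1.0 z.z 0.001 roller railx 127.0 F [ 0.  -0.  -3.2] gap 28.2 j [ 0.12  0.52 -0.52  2.11  0.71  0.51  0.53]
```

>>> {"api": "move_arm", "payload": {
  "steps": "0 0 1 0 0 0 20; 0 0 0 0 0 0 20"
}}

```text
clock: 15.1
position: [543.9, 80.7, 44.2]
orientation: [0.15, 2.951, -0.012]
wrist_force: [-0.9, -1.1, -0.5]
finger_gap: 27.9
```

```bash
python3 - <<'E'
from r import *
ginfo("rel1.npz")
E
```

```text
clock 15.10 rail in gauge [-51.4  -8.1  53.7] axes x [ 1.  0. -0.] y.z 1.0 z.z 0.001 roller railx 126.4 F [-0.8 -1.2 -0.5] gap 27.9 j [ 0.12  0.52 -0.52  2.11  0.72  0.51  0.53]
```

>>> {"api": "move_arm", "payload": {
  "steps": "-2 3 0 0 0 0 20; 0 2.5 0 0 0 0 20; 0 0 0 0 0 0 20"
}}

```text
clock: 15.4
position: [546.8, 86.5, 44.7]
orientation: [0.15, 2.951, -0.012]
wrist_force: [-0.9, -0.3, -3.8]
finger_gap: 28.4
```

```bash
python3 - <<'E'
from r import *
ginfo("rel1.npz")
E
```

```text
clock 15.40 rail in gauge [-49.1  -2.   54.2] axes x [ 1.  0. -0.] y.z 1.0 z.z 0.001 roller railx 124.1 F [-0.9 -0.4 -3.8] gap 28.4 j [ 0.11  0.52 -0.52  2.1   0.72  0.51  0.52]
```

>>> {"api": "move_arm", "payload": {
  "steps": "0 1.5 0 0 0 0 20; 0 0 0 0 0 0 20"
}}

```text
clock: 15.6
position: [547.0, 88.4, 44.6]
orientation: [0.15, 2.951, -0.011]
wrist_force: [1.3, 0.3, -2.7]
finger_gap: 28.1
```

```bash
python3 - <<'E'
from r import *
ginfo("rel1.npz")
E
```

```text
clock 15.60 rail in gauge [-49.1  -0.1  54.1] axes x [ 1.  0. -0.] y.z 1.0 z.z 0.0 roller railx 124.1 F [ 1.3  0.4 -2.7] gap 28.1 j [ 0.11  0.52 -0.52  2.1   0.72  0.52  0.52]
```

>>> {"api": "move_arm", "payload": {
  "steps": "0 1 0 0 0 0 20; 0 1 0 0 0 0 20; 0 0 0 0 0 0 20"
}}

```text
clock: 15.9
position: [547.2, 89.9, 44.6]
orientation: [0.151, 2.951, -0.013]
wrist_force: [-0.4, -0.4, -2.3]
finger_gap: 28.0
```

```bash
python3 - <<'E'
from r import *
ginfo("rel1.npz")
E
```

```text
clock 15.90 rail in gauge [-49.1   1.4  54. ] axes x [ 1. -0. -0.] y.z 1.0 z.z 0.001 roller railx 124.1 F [-0.3 -0.5 -2.3] gap 28.0 j [ 0.11  0.53 -0.52  2.09  0.72  0.52  0.51]
```

>>> {"api": "move_arm", "payload": {
  "steps": "0 1.5 0 0 0 0 20; 0 0 0 0 0 0 20"
}}

```text
clock: 16.1
position: [547.2, 90.2, 44.5]
orientation: [0.154, 2.952, -0.015]
wrist_force: [-0.9, -0.5, -2.5]
finger_gap: 28.1
```

```bash
python3 - <<'E'
from r import *
ginfo("rel1.npz")
E
```

```text
clock 16.10 rail in gauge [-49.1   1.6  53.9] axes x [ 1. -0. -0.] y.z 1.0 z.z 0.003 roller railx 124.1 F [-0.8 -0.6 -2.5] gap 28.1 j [ 0.1   0.53 -0.52  2.09  0.72  0.52  0.51]
```

>>> {"api": "move_arm", "payload": {
  "steps": "0 -1 0 0 0 0 20; -9 0 1.5 0 0 0 20; -9 0 1.5 0 0 0 20; -7 0 1 0 0 0 20; 0 0 0 0 0 0 20"
}}

```text
clock: 16.6
position: [574.0, 87.1, 45.3]
orientation: [0.152, 2.952, -0.014]
wrist_force: [1.0, -0.7, -3.0]
finger_gap: 27.9
```

```bash
python3 - <<'E'
from r import *
ginfo("rel1.npz")
im=ctrl.snapshot("scene"); cv2.imwrite("pics/s8.png",cv2.resize(im[150:290,190:370,::-1],(771,600),interpolation=cv2.INTER_CUBIC))
im=ctrl.snapshot("top"); cv2.imwrite("pics/t8.png",cv2.resize(im[110:220,250:370,::-1],(654,600),interpolation=cv2.INTER_CUBIC))
ginfo("rel1.npz")
E
```

```text
clock 16.60 rail in gauge [-22.1   1.3  54.7] axes x [ 1. -0. -0.] y.z 1.0 z.z 0.002 roller railx 97.1 F [ 1.1 -0.6 -3. ] gap 27.9 j [ 0.12  0.56 -0.53  2.03  0.7   0.55  0.56]
clock 16.70 rail in gauge [-22.6   1.3  54.7] axes x [ 1. -0. -0.] y.z 1.0 z.z 0.002 roller railx 97.6 F [ 1.8 -1.  -2.7] gap 27.8 j [ 0.12  0.56 -0.53  2.03  0.7   0.55  0.56]
```

View pics/s8.png

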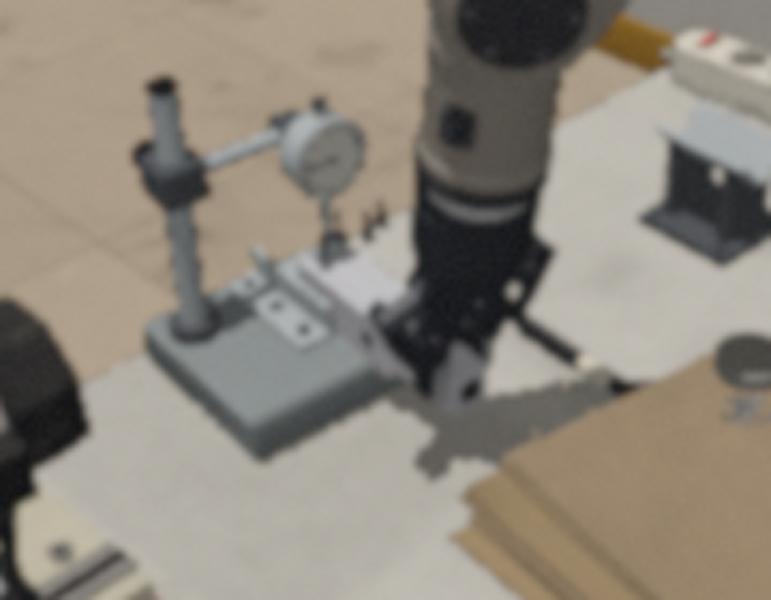

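View pics/t8.png

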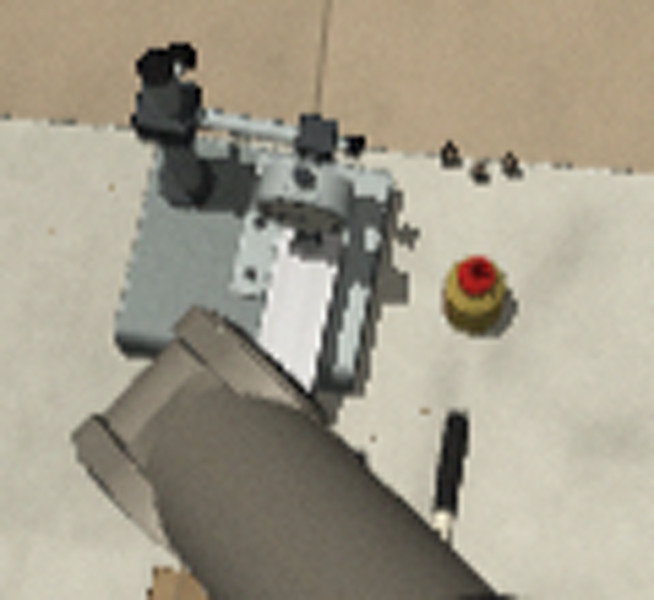

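>>> {"api": "move_arm", "payload": {
  "steps": "-1 0 0.8 0 0 0 20; 0 0.3 0.3 0 0 0 20; 0 0 0 0 0 0 20"
}}

```text
clock: 17.0
position: [574.4, 87.1, 44.9]
orientation: [0.152, 2.952, -0.015]
wrist_force: [-1.8, -1.4, -0.3]
finger_gap: 28.0
```

```bash
python3 - <<'E'
from r import *
ginfo("rel1.npz")
p,D=ggoal("rel1.npz",[10,1.2,54.2],90); plan(p,D); rows(p,D,3)
E
```

```text
clock 17.00 rail in gauge [-21.7   1.4  54.3] axes x [ 1. -0. -0.] y.z 1.0 z.z 0.003 roller railx 96.7 F [-1.7 -1.6 -0.3] gap 28.0 j [ 0.12  0.56 -0.53  2.03  0.7   0.55  0.56]
clock 17.00 P [574.4  87.1  44.9] total shift [-31.1  -0.2   6. ] turn [-0.04 -0.01 -0.01] rows>=0.7
-10.4 -0.1 2.0 -0.01 -0.00 -0.00; -10.4 -0.1 2.0 -0.01 -0.00 -0.00; -10.4 -0.1 2.0 -0.01 -0.00 -0.00
```

>>> {"api": "move_arm", "payload": {
  "steps": "-11 0 2 0 0 0 20; -11 0 2 0 0 0 20; -11 0 2 0 0 0 20; 0 0 0 0 0 0 20"
}}

```text
clock: 17.4
position: [606.1, 83.7, 45.6]
orientation: [0.15, 2.955, -0.019]
wrist_force: [2.1, -0.9, -2.2]
finger_gap: 28.1
```

```bash
python3 - <<'E'
from r import *
ginfo("rel1.npz")
p,D=ggoal("rel1.npz",[52,1.2,54.3],90); plan(p,D); rows(p,D,4)
E
```

```text
clock 17.40 rail in gauge [10.2  1.2 54.9] axes x [ 1.  0. -0.] y.z 1.0 z.z 0.006 roller railx 64.8 F [ 2.2 -0.7 -2.2] gap 28.1 j [ 0.14  0.6  -0.53  1.96  0.69  0.59  0.61]
clock 17.40 P [606.1  83.7  45.6] total shift [-41.    0.    8.4] turn [-0.06 -0.05  0.01] rows>=0.9
-10.2 0.0 2.1 -0.02 -0.01 0.00; -10.2 0.0 2.1 -0.02 -0.01 0.00; -10.2 0.0 2.1 -0.02 -0.01 0.00; -10.2 0.0 2.1 -0.02 -0.01 0.00
```

>>> {"api": "move_arm", "payload": {
  "steps": "-11 0 2.2 0 0 0 20; -11 0 2.2 0 0 0 20; -10 0 2 0 0 0 20; -9 0 2 0 0 0 20; 0 0 0 0 0 0 20"
}}

```text
clock: 17.9
position: [645.0, 79.6, 45.8]
orientation: [0.148, 2.959, -0.024]
wrist_force: [2.5, -1.6, -2.4]
finger_gap: 28.1
```

```bash
python3 - <<'E'
from r import *
ginfo("rel1.npz")
im=ctrl.snapshot("scene"); cv2.imwrite("pics/s9.png",cv2.resize(im[150:290,190:370,::-1],(771,600),interpolation=cv2.INTER_CUBIC))
S=cam("scene"); pr,Rr,s=railnow("rel1.npz"); print(proj(S,pr),proj(S,pr+Rr@[0,20,0]),(lambda p:(p-[190,150])*4.285)(proj(S,[pr+Rr@[0,20,0],pr+Rr@[110,20,0]])))
ginfo("rel1.npz")
E
```

```text
clock 17.90 rail in gauge [49.3  1.2 54.9] axes x [ 1.    0.   -0.01] y.z 1.0 z.z 0.009 roller railx 25.7 F [ 2.6 -1.3 -2.4] gap 28.1 j [ 0.15  0.65 -0.54  1.86  0.68  0.64  0.67]
[[270.97 218.42]] [[270.51 212.96]] [[344.99 269.79]
 [256.77 203.39]]
clock 17.95 rail in gauge [49.1  1.2 54.9] axes x [ 1.    0.   -0.01] y.z 1.0 z.z 0.009 roller railx 25.9 F [ 3.2 -1.9 -0.6] gap 28.0 j [ 0.15  0.65 -0.54  1.86  0.68  0.64  0.67]
```

View pics/s9.png

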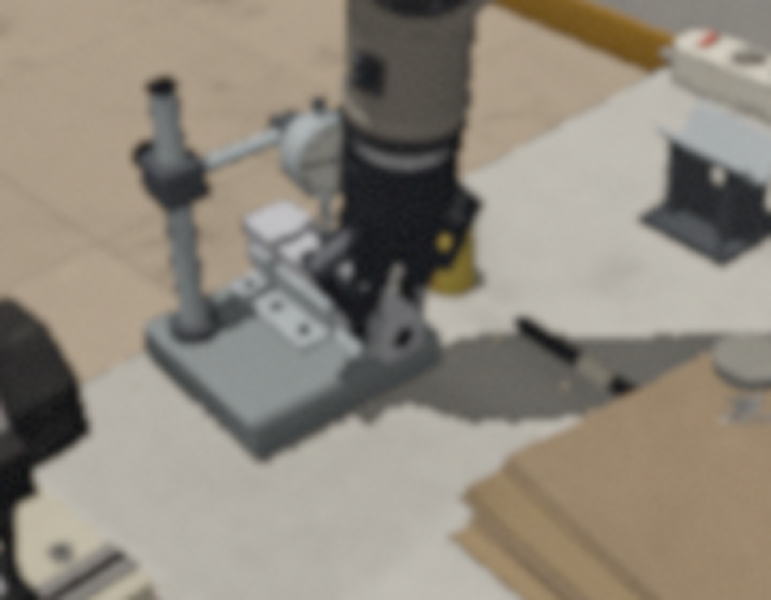

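>>> {"api": "move_arm", "payload": {
  "steps": "-6 0 1.8 0 0 0 20; -4 0 1.2 0 0 0 20; 0 0 0 0 0 0 20; 0 0 0.5 0 0 0 20; 0 0 0 0 0 0 20"
}}

```text
clock: 18.45
position: [653.3, 78.6, 45.7]
orientation: [0.146, 2.96, -0.027]
wrist_force: [0.1, -2.0, 2.1]
finger_gap: 28.4
```

```bash
python3 - <<'E'
from r import *
ginfo("rel1.npz")
p,D=ggoal("rel1.npz",[0,0.2,55],90); plan(p,D); rows(p,D,3)
E
```

```text
clock 18.45 rail in gauge [57.7  1.2 54.8] axes x [ 1.    0.   -0.01] y.z 1.0 z.z 0.012 roller railx 17.3 F [ 0.3 -2.   2.1] gap 28.4 j [ 0.15  0.66 -0.54  1.84  0.67  0.65  0.68]
clock 18.45 P [653.3  78.6  45.7] total shift [ 56.8  -0.7 -10.1] turn [-0.12 -0.1   0.05] rows>=1.2
18.9 -0.2 -3.4 -0.04 -0.03 0.02; 18.9 -0.2 -3.4 -0.04 -0.03 0.02; 18.9 -0.2 -3.5 -0.04 -0.03 0.02
```

>>> {"api": "move_arm", "payload": {
  "steps": "16 -1 -3.5 0 0 0 20; 20 0 -3.7 0 0 0 20; 25 0 -4.5 0 0 0 20; 25 0 -4.5 0 0 0 20; 25 0 -4.5 0 0 0 20"
}}

```text
clock: 18.95
position: [541.8, 90.2, 44.8]
orientation: [0.149, 2.955, -0.018]
wrist_force: [0.4, -0.8, -2.2]
finger_gap: 28.0
```

```bash
python3 - <<'E'
from r import *
ginfo("rel1.npz")
p,D=ggoal("rel1.npz",[-140,-5,70],90); plan(p,D); rows(p,D,4)
E
```

```text
clock 18.95 rail in gauge [-54.4   1.2  54.2] axes x [ 1.  0. -0.] y.z 1.0 z.z 0.005 roller railx 129.4 F [ 0.5 -0.8 -2.2] gap 28.0 j [ 0.1   0.52 -0.52  2.1   0.72  0.52  0.51]
clock 18.95 P [541.8  90.2  44.8] total shift [ 81.2  -6.1 -30.9] turn [-0.06 -0.05  0.02] rows>=1.8
20.3 -1.5 -7.7 -0.01 -0.01 0.01; 20.3 -1.5 -7.8 -0.01 -0.01 0.01; 20.3 -1.5 -7.8 -0.01 -0.01 0.01; 20.3 -1.5 -7.8 -0.01 -0.01 0.01
```

>>> {"api": "move_arm", "payload": {
  "steps": "20 -2 -8 0 0 0 20; 22 -2 -9 0 0 0 20; 22 -2 -10 0 0 0 20; 12 -4 -20 0 0 0 20; 5 -10 -25 0 0 0 20"
}}

```text
clock: 19.45
position: [434.3, 81.7, 96.3]
orientation: [0.134, 2.972, -0.018]
wrist_force: [0.6, -0.1, -3.1]
finger_gap: 28.1
```

```bash
cat >> r.py <<'E'
def vgoal(f,dx=0,dz=0):
    Rr=(R.from_euler("z",-3.4,degrees=True)*R.from_euler("x",45,degrees=True)).as_matrix()
    return toolgoal(f,RAIL+dx*ax(-3.4)+[0,0,dz],Rr)
def vinfo(f):
    p,Rr,s=railnow(f); Rg=R.from_euler("z",-3.4,degrees=True).as_matrix()
    print("clock %.2f"%s["clock"],"rail rel start",(Rg.T@(p-RAIL)).round(1),"x",(Rg.T@Rr)[:,0].round(3),"y.z",Rr[2,1].round(3),"F",s["wrist_force"].round(1),"gap %.1f"%s["finger_gap"],"j",s["joints"].round(2))
E
python3 - <<'E'
from r import *
ginfo("rel1.npz")
p,D=vgoal("rel1.npz",0,80); plan(p,D); rows(p,D,10)
E
```

```text
clock 19.45 rail in gauge [-160.3  -17.8  105. ] axes x [ 1.    0.01 -0.02] y.z 1.0 z.z 0.007 roller railx 235.3 F [ 0.6 -0.  -3.1] gap 28.1 j [ 0.2   0.3  -0.66  2.29  0.55  0.53  0.59]
clock 19.45 P [434.3  81.7  96.3] total shift [-110.8 -309.5  -47.8] turn [ 8.72 -0.36 -1.9 ] rows>=8.8
-11.1 -30.9 -4.8 0.87 -0.04 -0.19; -10.6 -31.4 -2.4 0.87 -0.04 -0.19; -10.1 -31.7 0.1 0.87 -0.04 -0.19; -9.5 -31.7 2.5 0.87 -0.04 -0.19; -9.0 -31.6 4.9 0.87 -0.04 -0.19
-8.4 -31.3 7.4 0.87 -0.04 -0.19; -7.9 -30.8 9.8 0.87 -0.04 -0.19; -7.4 -30.1 12.1 0.87 -0.04 -0.19; -6.8 -29.2 14.4 0.87 -0.04 -0.19; -6.3 -28.1 16.6 0.87 -0.04 -0.19
```

>>> {"api": "move_arm", "payload": {
  "steps": "-11 -31 -7 0.87 0 -0.2 20; -11 -31 -5 0.87 0 -0.2 20; -10 -32 0 0.87 0 -0.2 20; -9 -32 2 0.87 0 -0.2 20; -9 -31 5 0.87 0 -0.2 20"
}}

```text
clock: 19.95
position: [466.0, -78.2, 136.1]
orientation: [0.031, 2.936, -0.608]
wrist_force: [0.3, 0.8, -4.0]
finger_gap: 28.0
```

>>> {"api": "move_arm", "payload": {
  "steps": "-8 -31 7 0.87 0 -0.2 20; -8 -30 10 0.87 0 -0.2 20; -7 -30 12 0.87 0 -0.2 20; -7 -28 14 0.87 0 -0.2 20; 0 0 0 0 0 0 20"
}}

```text
clock: 20.45
position: [496.2, -204.9, 159.7]
orientation: [-0.054, 2.826, -1.07]
wrist_force: [0.3, 0.1, -4.2]
finger_gap: 27.9
```

```bash
python3 - <<'E'
from r import *
vinfo("rel1.npz")
p,D=vgoal("rel1.npz",0,40); plan(p,D); rows(p,D,3)
E
```

```text
clock 20.45 rail rel start [-12.7  29.7  75.2] x [ 1.    0.01 -0.04] y.z 0.747 F [ 0.3  0.1 -4.2] gap 27.9 j [ 0.16  0.38 -0.37  2.18  1.12  1.02  0.59]
clock 20.45 P [ 496.2 -204.9  159.7] total shift [-5.1  1.4 48.5] turn [ 0.74 -0.26  0.28] rows>=1.0
-1.7 0.5 16.2 0.25 -0.09 0.09; -1.6 0.8 16.2 0.25 -0.09 0.09; -1.5 1.2 16.1 0.25 -0.09 0.09
```

>>> {"api": "move_arm", "payload": {
  "steps": "-2 -4 14 0.25 -0.1 0.1 20; -2 0 16 0.25 -0.1 0.1 20; -2 2 16 0.25 -0.1 0.1 20; 0 0 0 0 0 0 20"
}}

```text
clock: 20.85
position: [507.7, -232.3, 122.8]
orientation: [-0.035, 2.765, -1.132]
wrist_force: [-0.9, 0.1, -3.8]
finger_gap: 28.1
```

```bash
python3 - <<'E'
from r import *
vinfo("rel1.npz")
p,D=vgoal("rel1.npz",0,10); plan(p,D); rows(p,D,3)
E
```

```text
clock 20.85 rail rel start [ 0.1  3.3 39.5] x [ 1.    0.01 -0.  ] y.z 0.714 F [-0.9  0.1 -3.8] gap 28.1 j [ 0.15  0.48 -0.33  2.19  1.28  1.    0.42]
clock 20.85 P [ 507.7 -232.3  122.8] total shift [ 4.5 18.4 22.8] turn [0.12 0.06 0.05] rows>=0.6
1.5 6.1 7.6 0.04 0.02 0.02; 1.5 6.1 7.6 0.04 0.02 0.02; 1.5 6.2 7.6 0.04 0.02 0.02
```

>>> {"api": "move_arm", "payload": {
  "steps": "1 6 7.5 0.1 0 0 20; 1 6 7.5 0 0 0 20; 1 5 7 0 0 0 20; 0 0 0 0 0 0 20; 0 0 0 0 0 0 20"
}}

```text
clock: 21.35
position: [508.7, -231.2, 92.7]
orientation: [-0.043, 2.766, -1.131]
wrist_force: [-0.1, -0.6, -2.8]
finger_gap: 28.3
```

```bash
python3 - <<'E'
from r import *
vinfo("rel1.npz")
p,D=vgoal("rel1.npz",0,0); plan(p,D); rows(p,D,2)
E
```

```text
clock 21.35 rail rel start [1.1 4.6 9.3] x [ 1.    0.01 -0.  ] y.z 0.714 F [-0.1 -0.6 -2.8] gap 28.3 j [ 0.14  0.54 -0.32  2.2   1.34  0.99  0.35]
clock 21.35 P [ 508.7 -231.2   92.7] total shift [2.9 3.6 9.2] turn [0.13 0.08 0.1 ] rows>=0.2
1.5 1.8 4.6 0.06 0.04 0.05; 1.5 1.8 4.6 0.06 0.04 0.05
```

>>> {"api": "move_arm", "payload": {
  "steps": "1 0 4 0.1 0.1 0.1 20; 1 1 3 0 0 0 20; 0 1 1 0 0 0 20; 0 0 0 0 0 0 20"
}}

```text
clock: 21.75
position: [508.6, -235.8, 85.9]
orientation: [-0.021, 2.764, -1.144]
wrist_force: [-0.1, 0.8, -4.5]
finger_gap: 28.3
```

```bash
python3 - <<'E'
from r import *
vinfo("rel1.npz")
p,D=vgoal("rel1.npz",0,0); plan(p,D)
E
```

```text
clock 21.75 rail rel start [ 1.3 -0.5  2.7] x [ 1. -0.  0.] y.z 0.709 F [-0.1  0.8 -4.5] gap 28.3 j [ 0.13  0.56 -0.31  2.2   1.35  0.99  0.32]
clock 21.75 P [ 508.6 -235.8   85.9] total shift [1.6 2.1 1.3] turn [ 0.02 -0.02 -0.03] rows>=0.1
```

>>> {"api": "move_arm", "payload": {
  "steps": "0 1 1 0 0 0 20; 0 1 1 0 0 0 20; 0 0 0 0 0 0 20"
}}

```text
clock: 22.05
position: [509.2, -235.8, 83.7]
orientation: [-0.021, 2.763, -1.145]
wrist_force: [-1.3, 0.5, -1.9]
finger_gap: 27.8
```

```bash
python3 - <<'E'
from r import *
vinfo("rel1.npz")
E
```

```text
clock 22.05 rail rel start [ 2.  -0.4  0.5] x [ 1. -0.  0.] y.z 0.708 F [-1.3  0.5 -1.9] gap 27.8 j [ 0.13  0.56 -0.31  2.2   1.36  0.99  0.32]
```

>>> {"api": "move_arm", "payload": {
  "steps": "0 0.5 0.5 0 0 0 20; 0 0 0 0 0 0 50; 0 0 0 0 0 0 85; 0 0 0 0 0 0 85; 0 0 0 0 0 0 85"
}}

```text
clock: 22.55
position: [510.9, -236.7, 84.9]
orientation: [-0.018, 2.758, -1.148]
wrist_force: [-0.2, -0.3, 1.3]
finger_gap: 83.8
```

>>> {"api": "move_arm", "payload": {
  "steps": "0 0 -15 0 0 0 85; 0 0 -25 0 0 0 85; 0 0 -25 0 0 0 85; 0 0 -25 0 0 0 85; 0 0 0 0 0 0 85"
}}

```text
clock: 23.05
position: [497.4, -172.3, 149.3]
orientation: [-0.015, 2.759, -1.15]
wrist_force: [0.8, -1.1, 0.4]
finger_gap: 85.3
```

```bash
python3 - <<'E'
from r import *
P,Q,s=pose(); print(P,s["joints"].round(2),s["finger_gap"])
C=cam("wrist"); im=ctrl.snapshot("wrist"); cv2.imwrite("pics/w10.png",im[:,:,::-1])
im=ctrl.snapshot("scene"); cv2.imwrite("pics/s10.png",cv2.resize(im[150:270,300:460,::-1],(800,600),interpolation=cv2.INTER_CUBIC))
print(proj(C,[RAIL-32*ax(-3.4),RAIL-60*ax(-3.4)]),ctrl.mark_of("rail_tang","wrist")[:1])
E
```

```text
[ 497.37 -172.31  149.28] [ 0.06  0.43 -0.39  2.19  1.16  1.1   0.41] 85.31585678404514
[[325.47 213.72]
 [325.43 180.61]] [{'xy': [320.5, 217.3], 'confidence': 0.69}]
```

View pics/w10.png

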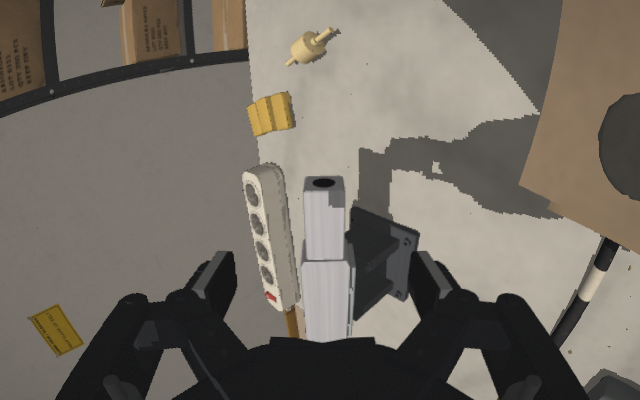

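View pics/s10.png

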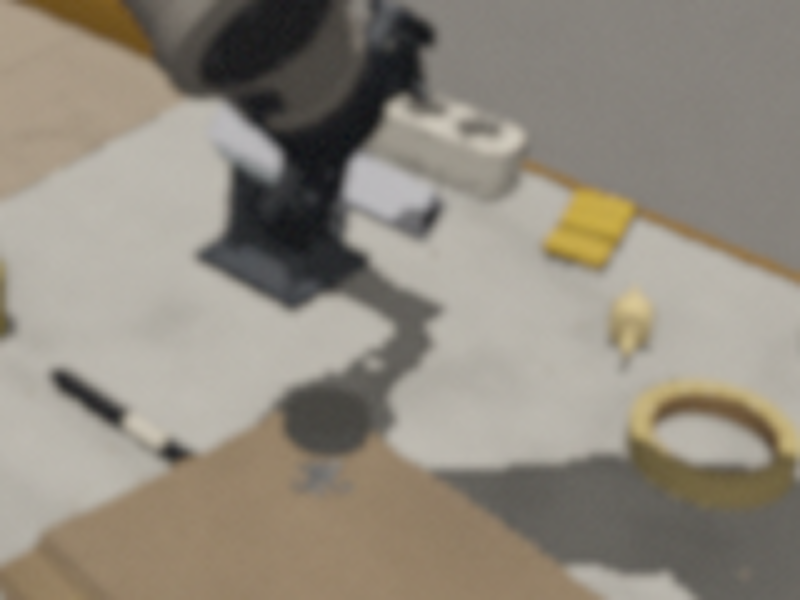

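```bash
cat >> h.py <<'E'
RYAW=-3.5
RAIL2=np.array([549.,-231.4,90])
E
python3 - <<'E'
from r import *
p,D=goal(RAIL2,RYAW,TILT,0,-42,-120); D=D@FLIP; plan(p,D); rows(p,D,10)
E
```

```text
clock 23.20 P [ 495.6 -175.6  147.3] total shift [  4.4 -80.2  -6.8] turn [-8.89  0.11  1.53] rows>=9.0
0.4 -8.0 -0.7 -0.89 0.01 0.15; 0.3 -7.9 -1.3 -0.89 0.01 0.15; 0.2 -7.8 -1.9 -0.89 0.01 0.15; 0.1 -7.7 -2.5 -0.89 0.01 0.15; 0.0 -7.4 -3.1 -0.89 0.01 0.15
-0.1 -7.2 -3.7 -0.89 0.01 0.15; -0.2 -6.9 -4.2 -0.89 0.01 0.15; -0.2 -6.5 -4.7 -0.89 0.01 0.15; -0.3 -6.1 -5.2 -0.89 0.01 0.15; -0.4 -5.7 -5.7 -0.89 0.01 0.15
```

>>> {"api": "move_arm", "payload": {
  "steps": "0 -8 -6 -0.9 0 0.15 85; 0 -8 -4 -0.9 0 0.15 85; 0 -8 -3 -0.9 0 0.15 85; 0 -8 -3 -0.9 0 0.15 85; 0 -7 -3 -0.9 0 0.15 85"
}}

```text
clock: 23.7
position: [488.1, -198.1, 178.7]
orientation: [0.032, 2.929, -0.565]
wrist_force: [0.1, 0.9, 0.0]
finger_gap: 85.1
```

>>> {"api": "move_arm", "payload": {
  "steps": "0 -7 -3 -0.9 0 0.15 85; 0 -7 -3 -0.9 0 0.15 85; 0 -7 -3 -0.9 0 0.15 85; 0 -6 -3 -0.9 0 0.15 85; 0 -6 -3 -0.9 0 0.15 85"
}}

```text
clock: 24.2
position: [479.7, -235.0, 197.8]
orientation: [0.097, 2.97, 0.046]
wrist_force: [-0.4, 0.0, -0.1]
finger_gap: 85.0
```

```bash
python3 - <<'E'
from r import *
P,Q,s=pose(); print(s["joints"].round(2),s["dq"].round(2))
p,D=goal(RAIL2,RYAW,TILT,-45,-42,-120); D=D@FLIP; plan(p,D); rows(p,D,10)
E
```

```text
[ 0.84  0.26 -0.51  2.    0.06  0.76  1.81] [ 0.8   0.22 -0.19 -0.31 -1.14  0.33  1.33]
clock 24.20 P [ 479.7 -235.   197.8] total shift [ -2.5 -76.5  22.2] turn [-8.46 -0.05  1.45] rows>=8.5
-0.2 -7.7 2.2 -0.85 -0.01 0.15; -0.3 -7.8 1.6 -0.85 -0.01 0.15; -0.4 -7.9 1.1 -0.85 -0.01 0.15; -0.5 -7.9 0.5 -0.85 -0.01 0.15; -0.6 -7.9 -0.1 -0.85 -0.01 0.15
-0.7 -7.9 -0.7 -0.85 -0.01 0.15; -0.8 -7.8 -1.3 -0.85 -0.01 0.15; -0.9 -7.7 -1.8 -0.85 -0.01 0.15; -1.0 -7.5 -2.4 -0.85 -0.01 0.15; -1.1 -7.3 -2.9 -0.85 -0.01 0.15
```

>>> {"api": "move_arm", "payload": {
  "steps": "0 -8 2 -0.85 0 0.15 85; 0 -8 1 -0.85 0 0.15 85; 0 -8 1 -0.85 0 0.15 85; 0 -8 0 -0.85 0 0.15 85; 0 -8 0 -0.85 0 0.15 85"
}}

```text
clock: 24.7
position: [472.0, -283.1, 181.6]
orientation: [0.169, 2.894, 0.621]
wrist_force: [0.2, 0.3, 0.9]
finger_gap: 84.8
```

```bash
python3 - <<'E'
from r import *
P,Q,s=pose(); print(s["joints"].round(2),s["dq"].round(2))
p,D=goal(RAIL2,RYAW,TILT,-45,-42,-120); D=D@FLIP; plan(p,D); rows(p,D,5)
E
```

```text
[ 1.12  0.48 -0.56  1.83 -0.25  0.98  2.2 ] [ 0.42  0.51 -0.06 -0.36 -0.41  0.52  0.5 ]
clock 24.70 P [ 472.  -283.1  181.6] total shift [-11.9 -28.   -2.1] turn [-4.06  0.    0.5 ] rows>=4.1
-2.4 -5.6 -0.4 -0.81 0.00 0.10; -2.4 -5.5 -0.8 -0.81 0.00 0.10; -2.5 -5.4 -1.2 -0.81 0.00 0.10; -2.5 -5.3 -1.6 -0.81 0.00 0.10; -2.6 -5.2 -2.0 -0.81 0.00 0.10
```

Joints settle well within range. Continue.

>>> {"api": "move_arm", "payload": {
  "steps": "-3 -6 0 -0.82 0 0.1 85; -3 -6 -1 -0.82 0 0.1 85; -3 -6 -1 -0.82 0 0.1 85; -3 -5 -1 -0.82 0 0.1 85; -2 -4 0 -0.6 0 0 85"
}}

```text
clock: 25.2
position: [475.0, -319.5, 161.9]
orientation: [0.204, 2.731, 1.125]
wrist_force: [0.9, -0.5, 0.5]
finger_gap: 85.0
```

```bash
python3 - <<'E'
from r import *
P,Q,s=pose(); print(s["joints"].round(2),s["dq"].round(2))
p,D=goal(RAIL2,RYAW,TILT,-45,-42,-60); D=D@FLIP; plan(p,D); rows(p,D,3)
E
```

```text
[ 1.23  0.73 -0.58  1.64 -0.37  1.23  2.33] [ 0.13  0.41 -0.03 -0.28 -0.14  0.37  0.16]
clock 25.20 P [ 475.  -319.5  161.9] total shift [-5.5 14.7 59. ] turn [-0.02  0.03 -0.17] rows>=1.3
-1.8 4.9 19.7 -0.01 0.01 -0.06; -1.9 4.9 19.7 -0.01 0.01 -0.06; -1.9 4.9 19.7 -0.01 0.01 -0.06
```

>>> {"api": "move_arm", "payload": {
  "steps": "-2 6 14 0 0 0 85; -2 6 14 0 0 0 85; -2 4 14 0 0 0 85; 0 0 0 0 0 0 85; 0 0 0 0 0 0 85"
}}

```text
clock: 25.7
position: [486.7, -280.4, 136.2]
orientation: [0.221, 2.735, 1.132]
wrist_force: [0.4, -0.0, 0.5]
finger_gap: 85.4
```

```bash
python3 - <<'E'
from r import *
P,Q,s=pose(); print(P,s["joints"].round(2),s["dq"].round(2))
C=cam("wrist"); im=ctrl.snapshot("wrist"); cv2.imwrite("pics/w11.png",im[:,:,::-1])
print(proj(C,[RAIL2,RAIL2-32*ax(-3.4),RAIL2-60*ax(-3.4)]),ctrl.mark_of("rail_tang","wrist")[:1])
p,D=goal(RAIL2,RYAW,TILT,-45,-42,13); D=D@FLIP; plan(p,D); rows(p,D,4)
E
```

```text
[ 486.72 -280.41  136.19] [ 1.2   0.74 -0.59  1.71 -0.39  1.14  2.31] [-0.02 -0.   -0.01  0.03 -0.   -0.01 -0.  ]
[[328.94 262.77]
 [328.21 229.47]
 [327.43 196.08]] [{'xy': [325.5, 229.7], 'confidence': 0.91}]
clock 25.80 P [ 487.  -280.7  136.6] total shift [-4.3  4.7 85.3] turn [ 0.   -0.   -0.32] rows>=1.8
-1.1 1.2 21.3 0.00 -0.00 -0.08; -1.1 1.2 21.3 0.00 -0.00 -0.08; -1.1 1.2 21.3 0.00 -0.00 -0.08; -1.1 1.1 21.3 0.00 -0.00 -0.08
```

View pics/w11.png

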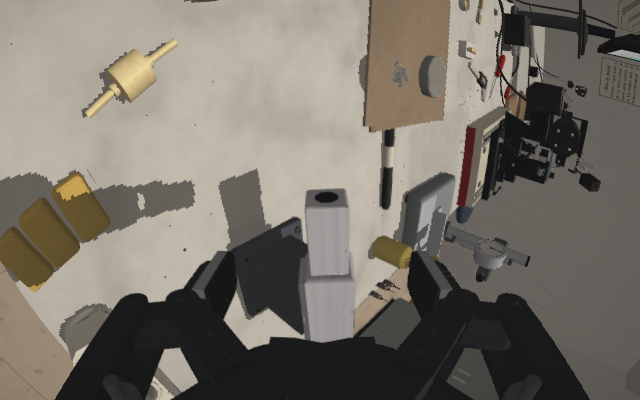

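>>> {"api": "move_arm", "payload": {
  "steps": "-1 1 21 0 0 -0.1 85; -1 1 21 0 0 -0.1 85; -1 1 21 0 0 -0.1 85; -1 1 16 0 0 0 85; 0 0 0 0 0 0 85"
}}

```text
clock: 26.3
position: [509.7, -228.2, 85.2]
orientation: [0.187, 2.729, 1.111]
wrist_force: [0.1, 0.1, 0.3]
finger_gap: 85.1
```

```bash
python3 - <<'E'
from r import *
P,Q,s=pose(); print(s["joints"].round(2),s["wrist_force"])
p,D=goal(RAIL2,RYAW,TILT,-45,-42,13); D=D@FLIP; plan(p,D); rows(p,D,1)
E
```

```text
[ 1.14  0.79 -0.61  1.79 -0.4   0.97  2.33] [0.08 0.08 0.32]
clock 26.30 P [ 509.7 -228.2   85.2] total shift [1.9 2.9 8.6] turn [-0.09  0.07 -0.  ] rows>=0.2
1.9 2.9 8.6 -0.09 0.07 -0.00
```

>>> {"api": "move_arm", "payload": {
  "steps": "2 3 6 -0.1 0.1 0 85; 0 0 2 0 0 0 85; 0 0 0 0 0 0 85"
}}

```text
clock: 26.6
position: [510.0, -222.7, 82.4]
orientation: [0.183, 2.731, 1.122]
wrist_force: [-1.1, -0.5, 0.3]
finger_gap: 85.1
```

```bash
python3 - <<'E'
from r import *
P,Q,s=pose(); print(s["joints"].round(2),s["wrist_force"])
p,D=goal(RAIL2,RYAW,TILT,-45,-42,13); D=D@FLIP; plan(p,D); rows(p,D,1)
E
```

```text
[ 1.13  0.8  -0.61  1.79 -0.4   0.97  2.33] [-1.08 -0.55  0.32]
clock 26.60 P [ 510.  -222.7   82.4] total shift [0.8 0.9 2.8] turn [-0.02 -0.01 -0.01] rows>=0.1
0.8 0.9 2.8 -0.02 -0.01 -0.01
```

>>> {"api": "move_arm", "payload": {
  "steps": "0.8 0.9 2.5 0 0 0 85; 0 0 0 0 0 0 45; 0 0 0 0 0 0 20; 0 0 0 0 0 0 20; 0 0 0 0 0 0 20",
  "squeeze": 100
}}

```text
clock: 27.1
position: [509.7, -222.2, 81.9]
orientation: [0.185, 2.73, 1.118]
wrist_force: [-9.1, -4.0, 10.5]
finger_gap: 28.4
```

>>> {"api": "move_arm", "payload": {
  "steps": "0 0 0 0 0 0 20; 0 0 0 0 0 0 20; 0 0 0 0 0 0 20"
}}

```text
clock: 27.4
position: [509.8, -222.2, 82.2]
orientation: [0.184, 2.73, 1.118]
wrist_force: [-0.9, -0.7, 0.4]
finger_gap: 28.6
```

```bash
python3 - <<'E'
from r import *
P,Q,s=pose(); print(P,s["joints"].round(2),s["wrist_force"],s["finger_gap"])
j=Q[:,1]; print("yaw from jaw",np.degrees(np.arctan(-j[0]/j[1])),"elev",np.degrees(np.arcsin(j[2])))
d=RAIL2-P; print("rail origin in tool",Q.T@d)
yaw=np.degrees(np.arctan(-j[0]/j[1]))
Rr=(R.from_euler("z",yaw,degrees=True)*R.from_euler("x",45,degrees=True)).as_matrix()
o=Q.T@d; o[1]=0
M=Q.T@Rr; np.savez("rel2.npz",o=o,M=M); print(M)
C=cam("wrist"); im=ctrl.snapshot("wrist"); cv2.imwrite("pics/w12.png",im[:,:,::-1])
E
```

```text
[ 509.84 -222.21   82.2 ] [ 1.13  0.8  -0.61  1.79 -0.4   0.97  2.33] [-0.94 -0.71  0.41] 28.586548827298387
yaw from jaw -3.543415451388888 elev 44.76335234870416
rail origin in tool [-40.84   0.7   -3.2 ]
[[-0.98 -0.   -0.17]
 [-0.    1.   -0.  ]
 [ 0.17 -0.   -0.98]]
```

View pics/w12.png

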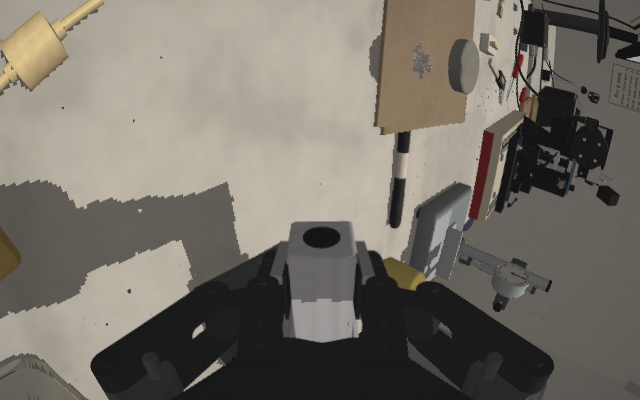

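```bash
python3 - <<'E'
from r import *
P,Q,s=pose()
p=P+[0,0,90]; plan(p,Q); rows(p,Q,4)
E
```

```text
clock 27.45 P [ 509.9 -222.2   82.2] total shift [-11.2  63.4 -62.9] turn [0. 0. 0.] rows>=1.9
-2.8 15.8 -15.7 0.00 0.00 0.00; -2.8 15.8 -15.7 0.00 0.00 0.00; -2.8 15.8 -15.7 0.00 0.00 0.00; -2.8 15.8 -15.7 0.00 0.00 0.00
```

>>> {"api": "move_arm", "payload": {
  "steps": "-1 7 -7 0 0 0 20; -3 14 -14 0 0 0 20; -4 21 -21 0 0 0 20; -4 21 -21 0 0 0 20; 0 0 0 0 0 0 20"
}}

```text
clock: 27.95
position: [509.1, -222.7, 176.4]
orientation: [0.189, 2.734, 1.119]
wrist_force: [0.9, -0.7, -4.0]
finger_gap: 28.5
```

```bash
python3 - <<'E'
from r import *
ginfo("rel2.npz")
p,D=ggoal("rel2.npz",[-120,-15,95],0); plan(p,D); rows(p,D,11)
E
```

```text
clock 27.95 rail in gauge [ -54.5 -319.1  183.5] axes x [ 1.    0.04 -0.01] y.z 0.707 z.z 0.707 roller railx 129.5 F [ 1.  -0.6 -4. ] gap 28.5 j [ 1.16  0.66 -0.64  1.76 -0.43  1.11  2.26]
clock 27.95 P [ 509.1 -222.7  176.4] total shift [100.6 148.8 263.5] turn [ 8.92 -0.23 -1.18] rows>=9.0
9.1 13.5 24.0 0.81 -0.02 -0.11; 9.1 15.3 22.9 0.81 -0.02 -0.11; 8.9 16.9 21.8 0.81 -0.02 -0.11; 8.8 18.5 20.5 0.81 -0.02 -0.11; 8.7 20.0 19.1 0.81 -0.02 -0.11
8.5 21.4 17.6 0.81 -0.02 -0.11; 8.3 22.7 16.0 0.81 -0.02 -0.11; 8.2 23.8 14.4 0.81 -0.02 -0.11; 7.9 24.8 12.7 0.81 -0.02 -0.11; 7.7 25.8 10.8 0.81 -0.02 -0.11
7.5 26.5 9.0 0.81 -0.02 -0.11
```

>>> {"api": "move_arm", "payload": {
  "steps": "9 13 24 0.82 0 -0.1 20; 9 15 23 0.82 0 -0.1 20; 9 17 22 0.82 0 -0.1 20; 9 18 20 0.82 0 -0.1 20; 9 20 19 0.82 0 -0.1 20"
}}

```text
clock: 28.45
position: [492.3, -91.1, 131.3]
orientation: [0.196, 2.901, 0.582]
wrist_force: [0.8, 0.9, -5.3]
finger_gap: 28.6
```

```bash
python3 - <<'E'
from r import *
ginfo("rel2.npz")
p,D=ggoal("rel2.npz",[-120,-15,95],0); plan(p,D); rows(p,D,6)
E
```

```text
clock 28.45 rail in gauge [ -84.7 -188.   140.2] axes x [ 1.    0.01 -0.01] y.z 0.397 z.z 0.918 roller railx 159.7 F [ 0.7  1.  -5.3] gap 28.6 j [ 0.85  0.4  -0.62  2.1  -0.32  0.64  1.97]
clock 28.45 P [492.3 -91.1 131.3] total shift [ 52.  137.3 102.3] turn [ 4.61 -0.18 -0.78] rows>=4.7
8.7 22.9 17.1 0.77 -0.03 -0.13; 8.5 24.1 15.5 0.77 -0.03 -0.13; 8.2 25.1 13.8 0.77 -0.03 -0.13; 8.0 26.1 12.0 0.77 -0.03 -0.13; 7.7 26.9 10.3 0.77 -0.03 -0.13
7.4 27.7 8.4 0.77 -0.03 -0.13
```

>>> {"api": "move_arm", "payload": {
  "steps": "9 23 15 0.6 0 -0.1 20; 8 24 12 0.6 0 -0.1 20; 8 25 10 0.6 0 -0.1 20"
}}

```text
clock: 28.75
position: [477.7, -3.3, 117.1]
orientation: [0.178, 2.949, 0.343]
wrist_force: [0.8, -0.2, -3.8]
finger_gap: 28.8
```

```bash
python3 - <<'E'
from r import *
ginfo("rel2.npz")
p,D=ggoal("rel2.npz",[-120,-15,95],0); plan(p,D); rows(p,D,4)
E
```

```text
clock 28.75 rail in gauge [-108.2 -100.6  126.3] axes x [ 1.    0.01 -0.02] y.z 0.241 z.z 0.97 roller railx 183.2 F [ 0.8 -0.1 -3.8] gap 28.8 j [ 0.49  0.3  -0.52  2.21 -0.15  0.48  1.57]
clock 28.75 P [477.7  -3.3 117.1] total shift [19.4 73.3 48.8] turn [ 2.75 -0.22 -0.45] rows>=2.8
4.8 18.3 12.2 0.69 -0.05 -0.11; 4.7 19.1 11.1 0.69 -0.05 -0.11; 4.6 19.7 9.9 0.69 -0.05 -0.11; 4.4 20.3 8.6 0.69 -0.05 -0.11
```

>>> {"api": "move_arm", "payload": {
  "steps": "4 18 10 0.7 0 -0.1 20; 3 19 9 0.7 0 -0.1 20; 2 20 8 0.7 -0.1 -0.1 20; 1 16 4 0.6 -0.1 -0.1 20; 0 0 0 0 0 0 20"
}}

```text
clock: 29.25
position: [473.9, 85.0, 95.3]
orientation: [0.137, 2.97, -0.021]
wrist_force: [0.6, 0.7, -3.3]
finger_gap: 28.6
```

```bash
python3 - <<'E'
from r import *
ginfo("rel2.npz")
p,D=ggoal("rel2.npz",[-110,-8,65],0); plan(p,D); rows(p,D,3)
E
```

```text
clock 29.25 rail in gauge [-121.1  -10.5  105.4] axes x [ 1.    0.01 -0.01] y.z -0.002 z.z 1.0 roller railx 196.1 F [ 0.5  0.7 -3.3] gap 28.6 j [-0.15  0.3  -0.24  2.23  0.33  0.49  0.82]
clock 29.25 P [473.9  85.   95.3] total shift [-4.2  3.1 41.9] turn [-0.   -0.07  0.11] rows>=0.9
-1.4 1.0 14.0 -0.00 -0.02 0.04; -1.4 1.0 14.0 -0.00 -0.02 0.04; -1.3 1.0 14.0 -0.00 -0.02 0.04
```

>>> {"api": "move_arm", "payload": {
  "steps": "-1 1 14 0 0 0 20; -1 0 13 0 -0.1 0.1 20; -1 0 11 0 0 0 20; 0 0 0 0 0 0 20; 0 0 0 0 0 0 20"
}}

```text
clock: 29.75
position: [480.0, 86.0, 56.6]
orientation: [0.144, 2.967, -0.02]
wrist_force: [-0.7, 0.6, -3.0]
finger_gap: 28.2
```

```bash
python3 - <<'E'
from r import *
ginfo("rel2.npz")
im=ctrl.snapshot("scene"); cv2.imwrite("pics/s13.png",cv2.resize(im[150:290,190:370,::-1],(771,600),interpolation=cv2.INTER_CUBIC))
S=cam("scene"); pr,Rr,s=railnow("rel2.npz"); print(proj(S,[pr+Rr@[110,0,0],pr-Rr@[32,0,0]]),ctrl.mark_of("rail_front","scene")[:1],ctrl.mark_of("rail_tang","scene")[:1])
p,D=ggoal("rel2.npz",[-50,-6,60],0); plan(p,D); rows(p,D,3)
E
```

```text
clock 29.75 rail in gauge [-115.2   -9.1   66.8] axes x [ 1.  0. -0.] y.z -0.001 z.z 1.0 roller railx 190.2 F [-0.8  0.5 -3. ] gap 28.2 j [-0.2   0.38 -0.19  2.24  0.4   0.4   0.74]
[[284.63 222.45]
 [317.44 247.07]] [{'xy': [285.2, 224.8], 'confidence': 0.63}] [{'xy': [318.9, 246.7], 'confidence': 0.79}]
clock 29.90 P [480.5  86.2  57.2] total shift [-62.5   2.8  18.5] turn [ 0.01 -0.03  0.05] rows>=1.4
-20.8 0.9 6.2 0.00 -0.01 0.02; -20.8 1.0 6.2 0.00 -0.01 0.02; -20.8 1.0 6.2 0.00 -0.01 0.02
```

View pics/s13.png

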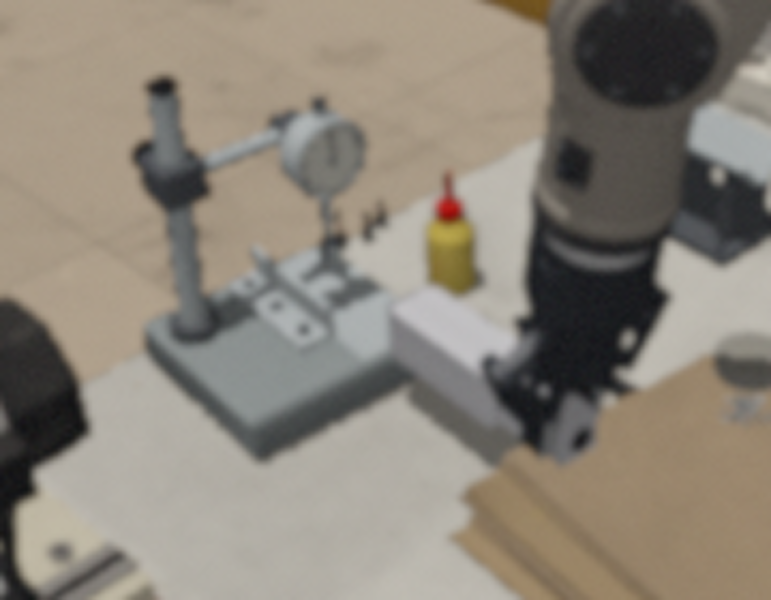

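>>> {"api": "move_arm", "payload": {
  "steps": "-21 1 5.5 0 0 0 20; -21 1 5.5 0 0 0 20; -17 0 4 0 0 0 20; 0 0 0 0 0 0 20; 0 0 0 0 0 0 20"
}}

```text
clock: 30.4
position: [543.0, 81.1, 54.6]
orientation: [0.147, 2.963, -0.018]
wrist_force: [-0.7, 0.7, -4.5]
finger_gap: 28.2
```

```bash
python3 - <<'E'
from r import *
ginfo("rel2.npz")
p,D=ggoal("rel2.npz",[-50,-6,56],0); plan(p,D); rows(p,D,2)
E
```

```text
clock 30.40 rail in gauge [-52.   -7.6  64.8] axes x [ 1.  0. -0.] y.z 0.001 z.z 1.0 roller railx 127.0 F [-0.8  0.7 -4.5] gap 28.2 j [-0.14  0.46 -0.2   2.11  0.38  0.45  0.82]
clock 30.40 P [543.   81.1  54.6] total shift [-0.4  1.7  9.1] turn [ 0.01 -0.01  0.03] rows>=0.2
-0.2 0.9 4.5 0.01 -0.00 0.02; -0.2 0.9 4.5 0.01 -0.00 0.02
```

>>> {"api": "move_arm", "payload": {
  "steps": "-1 2 5 0 0 0 20; -1 2 3 0 0 0 20; 0 0 0 0 0 0 20; 0 0 0 0 0 0 20"
}}

```text
clock: 30.8
position: [544.5, 85.2, 46.4]
orientation: [0.145, 2.965, -0.019]
wrist_force: [0.4, -0.0, -5.0]
finger_gap: 28.4
```

```bash
python3 - <<'E'
from r import *
ginfo("rel2.npz")
E
```

```text
clock 30.80 rail in gauge [-50.9  -3.4  56.6] axes x [ 1.  0. -0.] y.z -0.0 z.z 1.0 roller railx 125.9 F [ 0.4  0.  -5. ] gap 28.4 j [-0.15  0.48 -0.19  2.11  0.39  0.44  0.81]
```

>>> {"api": "move_arm", "payload": {
  "steps": "0 1 1 0 0 0 20; 0 0 1 0 0 0 20; 0 0 0 0 0 0 20"
}}

```text
clock: 31.1
position: [545.2, 86.5, 44.9]
orientation: [0.144, 2.964, -0.018]
wrist_force: [-0.4, -0.6, -1.7]
finger_gap: 28.7
```

```bash
python3 - <<'E'
from r import *
ginfo("rel2.npz")
E
```

```text
clock 31.10 rail in gauge [-50.4  -1.9  55.1] axes x [ 1.  0. -0.] y.z 0.0 z.z 1.0 roller railx 125.4 F [-0.3 -0.7 -1.7] gap 28.7 j [-0.16  0.48 -0.19  2.11  0.39  0.43  0.8 ]
```

>>> {"api": "move_arm", "payload": {
  "steps": "0 1.5 0 0 0 0 20; 0 1.5 0 0 0 0 20; 0 0 0 0 0 0 20"
}}

```text
clock: 31.4
position: [545.6, 88.2, 45.1]
orientation: [0.149, 2.964, -0.021]
wrist_force: [-2.0, 0.4, -1.8]
finger_gap: 28.4
```

```bash
python3 - <<'E'
from r import *
ginfo("rel2.npz")
E
```

```text
clock 31.40 rail in gauge [-50.2  -0.3  55.3] axes x [ 1.  0. -0.] y.z -0.001 z.z 1.0 roller railx 125.2 F [-2.   0.2 -1.8] gap 28.4 j [-0.16  0.48 -0.19  2.11  0.39  0.43  0.8 ]
```

>>> {"api": "move_arm", "payload": {
  "steps": "0 1.5 0 0 0 0 20; 0 0 0 0 0 0 20"
}}

```text
clock: 31.6
position: [545.6, 88.6, 45.0]
orientation: [0.152, 2.964, -0.022]
wrist_force: [-0.9, -1.7, -1.1]
finger_gap: 28.5
```

```bash
python3 - <<'E'
from r import *
ginfo("rel2.npz")
E
```

```text
clock 31.60 rail in gauge [-50.2  -0.   55.2] axes x [ 1. -0. -0.] y.z -0.002 z.z 1.0 roller railx 125.2 F [-0.7 -1.8 -1.1] gap 28.5 j [-0.17  0.48 -0.19  2.11  0.39  0.44  0.79]
```

>>> {"api": "move_arm", "payload": {
  "steps": "0 -1 0 0 0 0 20; -10 0 1.5 0 0 0 20; -10 0 1.5 0 0 0 20; -8 0 1.2 0 0 0 20; 0 0 0 0 0 0 20"
}}

```text
clock: 32.1
position: [575.4, 85.2, 45.4]
orientation: [0.149, 2.966, -0.022]
wrist_force: [0.0, -1.7, -2.9]
finger_gap: 28.3
```

```bash
python3 - <<'E'
from r import *
ginfo("rel2.npz")
im=ctrl.snapshot("scene"); cv2.imwrite("pics/s14.png",cv2.resize(im[150:290,190:370,::-1],(771,600),interpolation=cv2.INTER_CUBIC))
E
```

```text
clock 32.10 rail in gauge [-20.1  -0.3  55.6] axes x [ 1.  0. -0.] y.z -0.002 z.z 1.0 roller railx 95.1 F [ 0.2 -1.7 -2.9] gap 28.3 j [-0.14  0.51 -0.2   2.04  0.38  0.47  0.84]
```

View pics/s14.png

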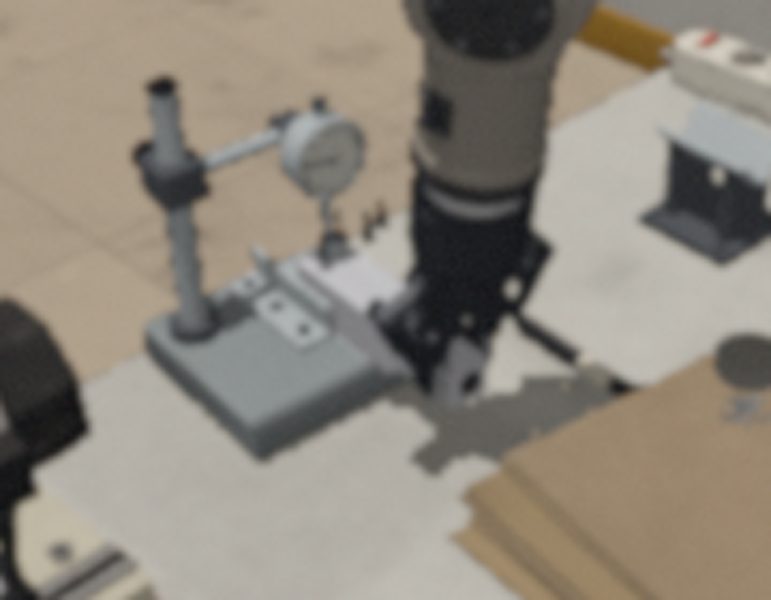

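>>> {"api": "move_arm", "payload": {
  "steps": "0 0.3 0.7 0 0 0 20; 0 0 0.3 0 0 0 20; 0 0 0 0 0 0 20"
}}

```text
clock: 32.45
position: [575.6, 85.4, 44.6]
orientation: [0.15, 2.965, -0.021]
wrist_force: [-2.0, -1.6, -0.2]
finger_gap: 28.1
```

```bash
python3 - <<'E'
from r import *
ginfo("rel2.npz")
p,D=ggoal("rel2.npz",[10,-0.3,55.3],0); plan(p,D); rows(p,D,3)
E
```

```text
clock 32.45 rail in gauge [-20.   -0.1  54.8] axes x [ 1.  0. -0.] y.z -0.002 z.z 1.0 roller railx 95.0 F [-1.8 -1.8 -0.2] gap 28.1 j [-0.14  0.51 -0.2   2.04  0.38  0.47  0.84]
clock 32.45 P [575.6  85.4  44.6] total shift [-29.6  -0.2   4.8] turn [-0.02 -0.03  0.01] rows>=0.6
-9.9 -0.1 1.6 -0.01 -0.01 0.00; -9.9 -0.1 1.6 -0.01 -0.01 0.00; -9.9 -0.1 1.6 -0.01 -0.01 0.00
```

>>> {"api": "move_arm", "payload": {
  "steps": "-11 0 1.9 0 0 0 20; -11 0 1.9 0 0 0 20; -11 0 1.9 0 0 0 20; 0 0 0 0 0 0 20"
}}

```text
clock: 32.85
position: [609.0, 81.9, 45.0]
orientation: [0.149, 2.966, -0.023]
wrist_force: [3.1, -2.2, -2.1]
finger_gap: 28.7
```

```bash
python3 - <<'E'
from r import *
ginfo("rel2.npz")
p,D=ggoal("rel2.npz",[55,-0.3,55.3],0); plan(p,D); rows(p,D,4)
E
```

```text
clock 32.85 rail in gauge [13.6 -0.2 55.2] axes x [ 1.  0. -0.] y.z -0.002 z.z 1.0 roller railx 61.4 F [ 3.4 -1.9 -2.1] gap 28.7 j [-0.11  0.55 -0.21  1.96  0.37  0.51  0.88]
clock 32.85 P [609.   81.9  45. ] total shift [-40.8  -0.1   7.1] turn [-0.02 -0.04  0.02] rows>=0.9
-10.2 -0.0 1.8 -0.01 -0.01 0.01; -10.2 -0.0 1.8 -0.01 -0.01 0.01; -10.2 -0.0 1.8 -0.01 -0.01 0.01; -10.2 -0.0 1.8 -0.01 -0.01 0.01
```

>>> {"api": "move_arm", "payload": {
  "steps": "-11 0 1.9 0 0 0 20; -11 0 1.9 0 0 0 20; -11 0 1.9 0 0 0 20; -10 0 1.8 0 0 0 20; 0 0 0 0 0 0 20"
}}

```text
clock: 33.35
position: [653.6, 77.4, 44.7]
orientation: [0.147, 2.968, -0.023]
wrist_force: [2.7, -3.4, -1.2]
finger_gap: 28.5
```

```bash
python3 - <<'E'
from r import *
ginfo("rel2.npz")
im=ctrl.snapshot("scene"); cv2.imwrite("pics/s15.png",cv2.resize(im[150:290,190:370,::-1],(771,600),interpolation=cv2.INTER_CUBIC))
E
```

```text
clock 33.35 rail in gauge [58.4  0.  54.8] axes x [ 1.    0.   -0.01] y.z -0.003 z.z 1.0 roller railx 16.6 F [ 3.  -3.1 -1.2] gap 28.5 j [-0.08  0.61 -0.22  1.85  0.36  0.56  0.93]
```

View pics/s15.png

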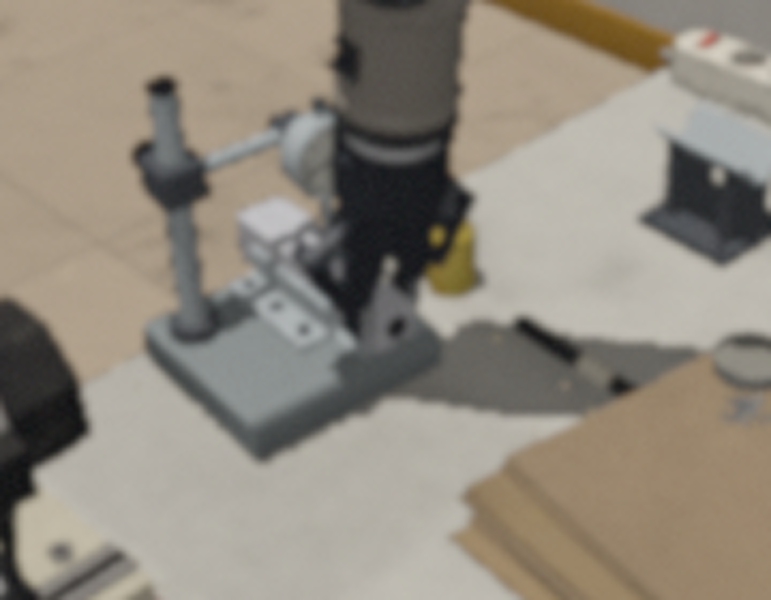

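>>> {"api": "move_arm", "payload": {
  "steps": "-1 0 0.3 0 0 0 20; 0 0 0 0 0 0 20; 0 0 0 0 0 0 20"
}}

```text
clock: 33.7
position: [654.2, 77.3, 44.6]
orientation: [0.147, 2.968, -0.023]
wrist_force: [-0.4, -1.9, -1.0]
finger_gap: 28.8
```

>>> {"api": "move_arm", "payload": {
  "steps": "16 -1 -3.4 0 0 0 20; 20 0 -3.7 0 0 0 20; 25 0 -4.5 0 0 0 20; 25 0 -4.5 0 0 0 20; 25 0 -4.5 0 0 0 20"
}}

```text
clock: 34.2
position: [541.7, 88.6, 45.2]
orientation: [0.148, 2.964, -0.019]
wrist_force: [1.0, -1.9, -3.5]
finger_gap: 28.2
```

>>> {"api": "move_arm", "payload": {
  "steps": "20 -2 -8 0 0 0 20; 22 -2 -9 0 0 0 20; 22 -2 -10 0 0 0 20; 12 -4 -20 0 0 0 20; 0 -10 -25 0 0 0 20"
}}

```text
clock: 34.7
position: [438.7, 80.1, 99.2]
orientation: [0.13, 2.981, -0.023]
wrist_force: [1.0, -0.0, -3.5]
finger_gap: 28.1
```

```bash
cat >> r.py <<'E'
def vgoal2(dx=0,dz=0):
    Rr=(R.from_euler("z",-3.54,degrees=True)*R.from_euler("x",45,degrees=True)).as_matrix()
    return toolgoal("rel2.npz",RAIL2+dx*ax(-3.54)+[0,0,dz],Rr)
def vinfo2():
    p,Rr,s=railnow("rel2.npz"); Rg=R.from_euler("z",-3.54,degrees=True).as_matrix()
    print("clock %.2f"%s["clock"],"rail rel start",(Rg.T@(p-RAIL2)).round(1),"x",(Rg.T@Rr)[:,0].round(3),"y.z",Rr[2,1].round(3),"F",s["wrist_force"].round(1),"gap %.1f"%s["finger_gap"],"j",s["joints"].round(2))
E
python3 - <<'E'
from r import *
ginfo("rel2.npz")
p,D=vgoal2(0,80); plan(p,D); rows(p,D,12)
E
```

```text
clock 34.70 rail in gauge [-155.6  -18.8  108.8] axes x [ 1.    0.01 -0.02] y.z -0.005 z.z 1.0 roller railx 230.6 F [ 1.   0.1 -3.5] gap 28.1 j [-0.15  0.25 -0.26  2.29  0.31  0.49  0.82]
clock 34.70 P [438.7  80.1  99.2] total shift [-105.9 -294.9  -44.8] turn [-8.97 -0.07  1.22] rows>=9.1
-8.8 -24.6 -3.7 -0.75 -0.01 0.10; -9.0 -24.2 -5.3 -0.75 -0.01 0.10; -9.3 -23.7 -6.9 -0.75 -0.01 0.10; -9.5 -23.1 -8.4 -0.75 -0.01 0.10; -9.7 -22.5 -9.9 -0.75 -0.01 0.10
-9.9 -21.7 -11.3 -0.75 -0.01 0.10; -10.1 -20.8 -12.7 -0.75 -0.01 0.10; -10.3 -19.8 -14.0 -0.75 -0.01 0.10; -10.4 -18.8 -15.3 -0.75 -0.01 0.10; -10.6 -17.7 -16.5 -0.75 -0.01 0.10
-10.8 -16.5 -17.6 -0.75 -0.01 0.10; -10.9 -15.2 -18.6 -0.75 -0.01 0.10
```

>>> {"api": "move_arm", "payload": {
  "steps": "-12 -24 -8 -0.7 0 0.1 20; -12 -24 -8 -0.75 0 0.1 20; -10 -24 -8 -0.75 0 0.1 20; -9 -23 -9 -0.75 0 0.1 20; -9 -22 -10 -0.75 0 0.1 20"
}}

```text
clock: 35.2
position: [468.8, -31.3, 137.1]
orientation: [0.118, 2.937, 0.453]
wrist_force: [-0.1, 0.2, -4.9]
finger_gap: 28.3
```

```bash
python3 - <<'E'
from r import *
vinfo2()
p,D=vgoal2(0,70); plan(p,D); rows(p,D,6)
E
```

```text
clock 35.20 rail rel start [-52.6 192.1  56.3] x [ 1.    0.01 -0.01] y.z 0.309 F [-0.1  0.2 -4.9] gap 28.3 j [ 0.59  0.28 -0.5   2.2  -0.34  0.58  1.89]
clock 35.20 P [468.8 -31.3 137.1] total shift [ -62.4 -174.1  -63.1] turn [-5.31 -0.21  0.97] rows>=5.4
-10.4 -29.0 -10.5 -0.89 -0.03 0.16; -10.8 -28.0 -12.7 -0.89 -0.03 0.16; -11.3 -26.8 -14.8 -0.89 -0.03 0.16; -11.7 -25.4 -16.7 -0.89 -0.03 0.16; -12.1 -23.8 -18.6 -0.89 -0.03 0.16
-12.5 -22.2 -20.3 -0.89 -0.03 0.16
```

>>> {"api": "move_arm", "payload": {
  "steps": "-10 -29 -13 -0.9 0 0.15 20; -11 -28 -14 -0.9 0 0.15 20; -11 -27 -15 -0.9 0 0.15 20; -12 -25 -17 -0.9 0 0.15 20; -10 -20 -14 -0.8 0 0.15 20"
}}

```text
clock: 35.7
position: [501.6, -189.9, 152.5]
orientation: [0.153, 2.779, 1.03]
wrist_force: [1.6, 0.3, -4.4]
finger_gap: 28.1
```

```bash
python3 - <<'E'
from r import *
vinfo2()
p,D=vgoal2(0,50); plan(p,D); rows(p,D,4)
E
```

```text
clock 35.70 rail rel start [-10.1  32.5  70. ] x [ 1.    0.02 -0.01] y.z 0.657 F [ 1.6  0.3 -4.4] gap 28.1 j [ 1.01  0.59 -0.49  1.86 -0.52  1.02  2.35]
clock 35.70 P [ 501.6 -189.9  152.5] total shift [-10.6 -36.7  -3.8] turn [-0.75 -0.2   0.25] rows>=0.8
-2.6 -9.2 -1.0 -0.19 -0.05 0.06; -2.7 -9.1 -1.1 -0.19 -0.05 0.06; -2.8 -9.1 -1.2 -0.19 -0.05 0.06; -2.8 -9.1 -1.4 -0.19 -0.05 0.06
```

>>> {"api": "move_arm", "payload": {
  "steps": "-3 -10 -4 -0.2 -0.05 0.05 20; -3 -8 -1 -0.2 -0.05 0.05 20; -3 -6 0 -0.2 -0.05 0.05 20; 0 0 0 0 0 0 20; 0 0 0 0 0 0 20"
}}

```text
clock: 36.2
position: [507.7, -216.3, 136.7]
orientation: [0.179, 2.74, 1.103]
wrist_force: [0.8, 0.8, -3.6]
finger_gap: 28.2
```

```bash
python3 - <<'E'
from r import *
vinfo2()
p,D=vgoal2(0,12); plan(p,D); rows(p,D,3)
im=ctrl.snapshot("scene"); cv2.imwrite("pics/s16.png",cv2.resize(im[130:250,300:460,::-1],(800,600),interpolation=cv2.INTER_CUBIC))
E
```

```text
clock 36.20 rail rel start [-2.5  5.5 54. ] x [ 1.  0. -0.] y.z 0.699 F [ 0.8  0.8 -3.6] gap 28.2 j [ 1.04  0.66 -0.48  1.8  -0.52  1.06  2.38]
clock 36.20 P [ 507.7 -216.3  136.7] total shift [  2.1 -33.   26.5] turn [-0.13 -0.04  0.04] rows>=0.9
0.7 -11.0 8.8 -0.04 -0.01 0.01; 0.7 -11.0 8.8 -0.04 -0.01 0.01; 0.7 -11.1 8.8 -0.04 -0.01 0.01
```

View pics/s16.png

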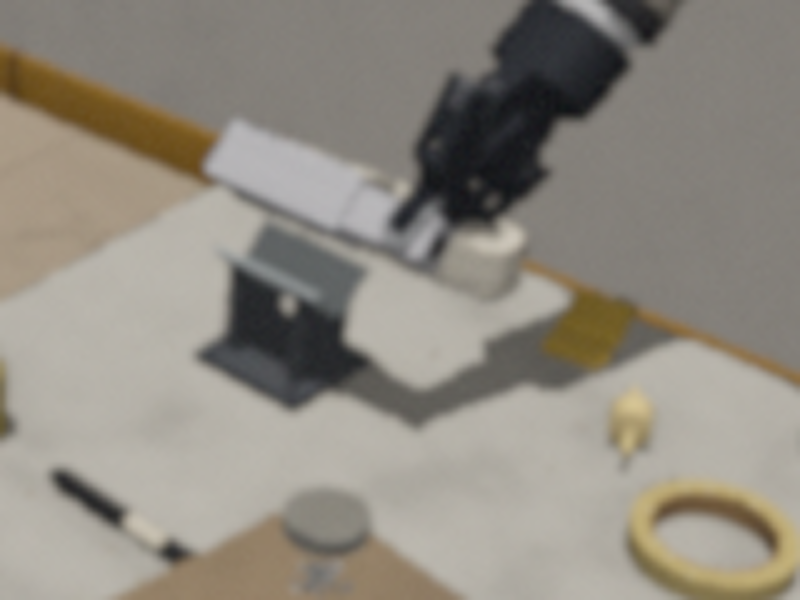

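>>> {"api": "move_arm", "payload": {
  "steps": "1 -13 7.5 -0.1 0 0 20; 0.5 -11 8.5 0 0 0 20; 0 -9 8 0 0 0 20; 0 0 0 0 0 0 20; 0 0 0 0 0 0 20"
}}

```text
clock: 36.75
position: [510.3, -220.8, 93.5]
orientation: [0.171, 2.736, 1.116]
wrist_force: [0.1, -0.2, -3.5]
finger_gap: 28.0
```

```bash
python3 - <<'E'
from r import *
vinfo2()
p,D=vgoal2(0,3); plan(p,D); rows(p,D,3)
E
```

```text
clock 36.75 rail rel start [ 0.4  1.4 10.8] x [ 1.    0.01 -0.  ] y.z 0.705 F [ 0.1 -0.2 -3.5] gap 28.0 j [ 1.03  0.74 -0.47  1.8  -0.51  1.01  2.42]
clock 36.75 P [ 510.3 -220.8   93.5] total shift [ 1.2 -6.2  4.8] turn [-0.03 -0.08  0.08] rows>=0.2
0.4 -2.1 1.6 -0.01 -0.03 0.03; 0.4 -2.1 1.6 -0.01 -0.03 0.03; 0.4 -2.1 1.6 -0.01 -0.03 0.03
```

>>> {"api": "move_arm", "payload": {
  "steps": "0 -4 2.5 0 -0.1 0.1 20; 0 -2 2 0 0 0 20; 0 -0.5 0.5 0 0 0 20; 0 0 0 0 0 0 20"
}}

```text
clock: 37.15
position: [511.4, -222.2, 85.4]
orientation: [0.189, 2.729, 1.114]
wrist_force: [0.3, -0.2, -4.0]
finger_gap: 28.4
```

```bash
python3 - <<'E'
from r import *
vinfo2()
p,D=vgoal2(0,0); plan(p,D)
E
```

```text
clock 37.15 rail rel start [ 1.5 -0.6  2.7] x [ 1. -0.  0.] y.z 0.705 F [ 0.3 -0.2 -4. ] gap 28.4 j [ 1.03  0.75 -0.47  1.8  -0.52  1.    2.43]
clock 37.15 P [ 511.4 -222.2   85.4] total shift [ 1.9 -1.6  1.9] turn [-0.03  0.04 -0.03] rows>=0.1
```

>>> {"api": "move_arm", "payload": {
  "steps": "0 -0.8 1 0 0 0 20; 0 -0.8 1 0 0 0 20; 0 0 0 0 0 0 20"
}}

```text
clock: 37.45
position: [512.2, -222.1, 83.2]
orientation: [0.188, 2.729, 1.113]
wrist_force: [0.6, -0.0, -3.6]
finger_gap: 28.9
```

```bash
python3 - <<'E'
from r import *
vinfo2()
E
```

```text
clock 37.45 rail rel start [ 2.3 -0.4  0.6] x [ 1. -0.  0.] y.z 0.705 F [ 0.6 -0.  -3.6] gap 28.9 j [ 1.03  0.76 -0.47  1.8  -0.52  0.99  2.43]
```

>>> {"api": "move_arm", "payload": {
  "steps": "0 -0.6 0.6 0 0 0 20; 0 -0.4 0.4 0 0 0 20; 0 0 0 0 0 0 20"
}}

```text
clock: 37.75
position: [512.5, -222.1, 82.6]
orientation: [0.186, 2.728, 1.113]
wrist_force: [0.2, -0.4, -3.3]
finger_gap: 28.6
```

```bash
python3 - <<'E'
from r import *
vinfo2()
E
```

```text
clock 37.75 rail rel start [ 2.6 -0.3  0. ] x [ 1. -0.  0.] y.z 0.705 F [ 0.2 -0.4 -3.3] gap 28.6 j [ 1.03  0.76 -0.47  1.8  -0.52  0.99  2.43]
```

>>> {"api": "move_arm", "payload": {
  "steps": "0 -0.6 0.6 0 0 0 20; 0 -0.4 0.4 0 0 0 20; 0 0 0 0 0 0 20"
}}

```text
clock: 38.05
position: [512.7, -222.2, 82.3]
orientation: [0.185, 2.727, 1.114]
wrist_force: [-1.8, 0.4, -1.8]
finger_gap: 28.2
```

```bash
python3 - <<'E'
from r import *
vinfo2()
E
```

```text
clock 38.05 rail rel start [ 2.8 -0.4 -0.3] x [ 1. -0.  0.] y.z 0.706 F [-1.8  0.4 -1.8] gap 28.2 j [ 1.03  0.76 -0.47  1.8  -0.52  0.99  2.43]
```

Seated. Release and back off.

>>> {"api": "move_arm", "payload": {
  "steps": "0 -0.3 0.3 0 0 0 20; 0 0 0 0 0 0 50; 0 0 0 0 0 0 85; 0 0 0 0 0 0 85; 0 0 0 0 0 0 85"
}}

```text
clock: 38.55
position: [514.4, -221.9, 82.4]
orientation: [0.184, 2.725, 1.113]
wrist_force: [-1.1, 0.4, -0.4]
finger_gap: 83.9
```

>>> {"api": "move_arm", "payload": {
  "steps": "0 0 -15 0 0 0 85; 0 0 -25 0 0 0 85; 0 0 -30 0 0 0 85; 0 0 -30 0 0 0 85; 0 0 0 0 0 0 85"
}}

```text
clock: 39.05
position: [490.7, -294.3, 157.2]
orientation: [0.184, 2.726, 1.113]
wrist_force: [0.6, -0.4, 0.3]
finger_gap: 84.8
```

```bash
python3 - <<'E'
from r import *
P,Q,s=pose(); print(P,s["joints"].round(2),s["finger_gap"],s["wrist_force"])
C=cam("wrist"); im=ctrl.snapshot("wrist"); cv2.imwrite("pics/w20.png",im[:,:,::-1])
im=ctrl.snapshot("scene"); cv2.imwrite("pics/s20.png",cv2.resize(im[140:290,200:460,::-1],(800,462),interpolation=cv2.INTER_CUBIC))
print(proj(C,[RAIL2-32*ax(-3.4),RAIL2-60*ax(-3.4)]),ctrl.mark_of("rail_tang","wrist")[:1])
for n in("rail_front","rail_tang"):
    a=ctrl.mark_of(n,"scene"); print(n,a[:1],proj(cam("scene"),RAIL+(110 if n=="rail_front" else -32)*ax(-3.5)))
E
```

```text
[ 490.71 -294.34  157.15] [ 1.1   0.69 -0.44  1.68 -0.48  1.2   2.41] 84.84319801518464 [ 0.61 -0.4   0.26]
[[321.64 207.7 ]
 [321.59 175.95]] [{'xy': [320.9, 214.7], 'confidence': 0.63}]
rail_front [{'xy': [343.2, 174.0], 'confidence': 0.62}] [[345.35 173.55]]
rail_tang [{'xy': [379.1, 185.9], 'confidence': 0.96}] [[378.24 190.  ]]
```

View pics/w20.png

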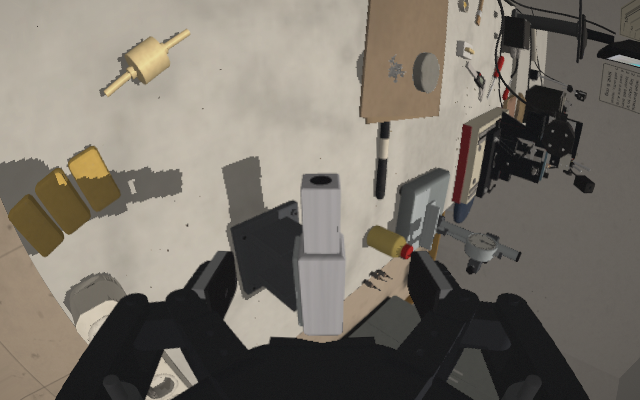

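View pics/s20.png

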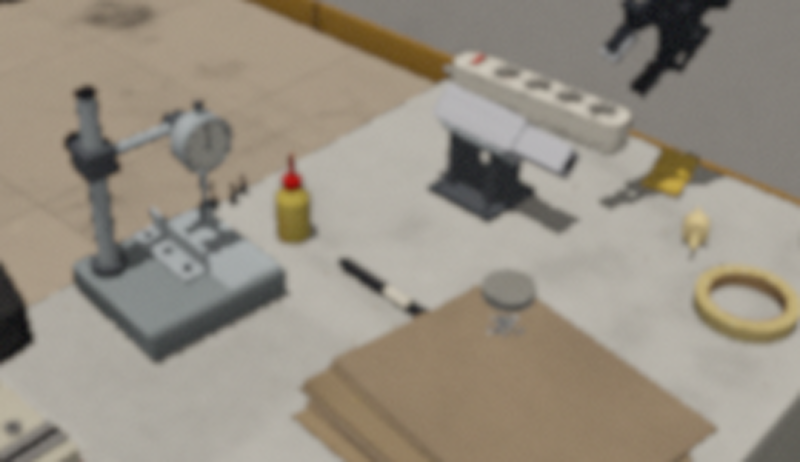

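```bash
python3 - <<'E'
from h import *
a=cv2.imread("pics/scene0.png")[150:220,330:400]; b=ctrl.snapshot("scene")[150:220,330:400,::-1]
cv2.imwrite("pics/cmp.png",np.hstack([cv2.resize(x,(400,400),interpolation=cv2.INTER_CUBIC) for x in(a,b)]))
E
```

```text
(no output)
```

View pics/cmp.png

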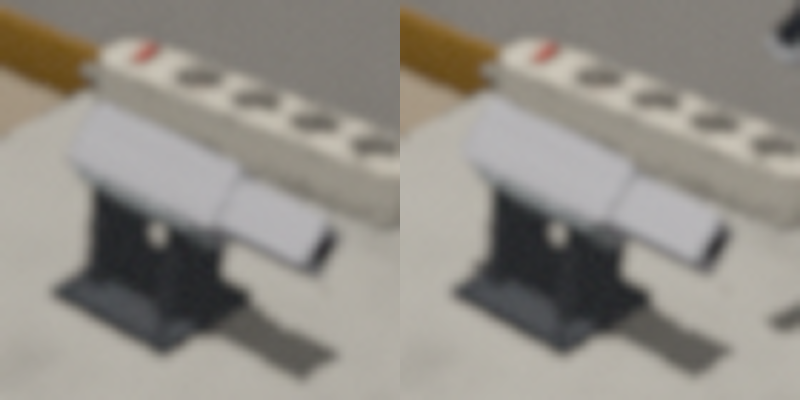

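The rail looks the same before and after, about 5 mm further along the V and seated. I'm handing in.

```bash
python3 - <<'E'
from station import ctrl
print(ctrl.get_state()["wrist_force"].round(1),ctrl.sign_off())
E
```

```text
the job is handed in; nothing more can be done
[0.3 1.  0.1] None
```

I ran both faces under the roller, laid the rail back in the V rest and handed the job in at about 39 s of the 72 s. No verdict was reported.

**First pass (up-left face):** I gripped the tang from the upper left and felt for the plate and the fence before advancing. The rail then slid under the roller from about 97 mm to about 17 mm ahead of the shoulder.

**Second pass (up-right face):** I set the rail back in the V, regripped it from the upper right, and ran it the same way, from about 95 mm to about 16 mm.

**Checks during the passes:**
- In both passes the dial needle had turned in the picture taken with the roller near the front end. The hand hid part of the dial in the pictures near the shoulder.
- The force readings after each step stayed within a few newtons; the peak, about 14 N, came when I closed on the rail.
- The roller positions are estimates from my fit of the stand's position, good to about ±4 mm.

**Final check:** The before and after scene pictures match. The rail sits in the V about 3–5 mm further along than at the start, and the needle is back in its rest position. The bottle, marker, jar, rotor and putty box look unmoved; I did not look again at the trial block and caliper, which no planned path went near. The hand is clear of everything.

**Readings that disagreed:**
- **Fence contact:** it came 1.5 mm beyond my visual estimate in the first pass and right at the estimate in the second.
- **Plate contact:** in the second pass it came about 1 mm higher than my estimate.
- **Tang position:** the last network mark was about 3 pixels from the first one, but the direct picture comparison showed no tilt or lift of the rail.

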